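# Set up the burger press

## Task

Get the burger press ready: bring the small round mould pan over and slide it between the guide rails all the way in to the back stop under the raised plate, then wind the handwheel clockwise to lower the plate into the pan until the red pointer is level with the middle of the blue thickness marker. Leave the blue marker where it is set and do not disturb the spice jars, the kitchen timer and the milk jug that stand around.

Things in the scene. Friction and masses are not known exactly. Their poses are not given: they have to be found in the camera images.
- press_axis (a point): centre of the fixed burger press, on the worktop (z = 0) under its screw. The frame's x runs along the press's cross beam, roughly away from the robot; +y points out of its open mouth, roughly to the robot's left. Columns at x = +-80 mm, y = 0 carry the cross beam, 224 mm long, 36 mm wide, z = 122 to 140 mm
- press_mouth (a point): on the worktop in the mouth, 75 mm along +y from press_axis. Two guide rails 12 mm high, inner faces 54 mm either side of the centre line, run from y = -50 to +50 mm and flare out to y = 75 mm; the back stop (16 mm high) has its face at y = -50.5 mm. There is no floor plate: the pan slides on the worktop
- bow_top (a point): middle of the steel carrying bow over the wheel: a 10 mm round bar in the plane y = 0 of the press, uprights at x = +-104 mm, level top bar at z = 175 to 185 mm. A finger reaching down into the wheel cannot pass through that plane, so the wheel is wound in several strokes
- wheel_hub (a point): centre of the level handwheel, on the press axis at z = 155 mm: black rim of centre radius 69 mm, 14 mm thick (z = 148 to 162); hub radius 14 mm; four round spokes 10 mm thick (z = 150 to 160), 90 degrees apart, open windows between. The screw, 12 mm thick, rises through the hub to z = 174 mm at most
- wheel_spoke (a point): point in the middle of one of the four spokes, 45 mm from the wheel axis; the other three lie 90, 180 and 270 degrees round from it. Turns with the wheel
- wheel (a joint): handwheel angle in rad, growing clockwise seen from above. The plate goes down 8 mm per rad (50 mm per turn). Range -0.2 to 7.2; about 0.12 N m of friction, and it stays where it is left. It can be pushed by a spoke
- pointer (a point): tip of the red pointer on the pressing head, beside the white scale strip on the robot's side of the press. It goes down and up with the plate, 42 mm above the plate's underside
- blue_mark (a point): middle of the blue marker (6 mm high) clipped on the white scale strip; the height to which the pointer tip shall come. Stiff to slide; it is to stay
- plate_face (a point): centre of the underside of the round steel pressing plate, radius 38 mm
- mould: round aluminium mould pan, outer radius 50 mm, 35 mm high, inner radius 46 mm, floor 4 mm thick, 0.2 kg, open at the top. Origin: centre of its underside; +z up, +y towards its handle. Its centre lies on the press axis when it touches the back stop
- mould_grip (a point): grip point on the pan's straight black handle, 155 mm from the pan's centre along its +y, at z = 24 mm. The handle is 16 mm wide, 14 mm high (z = 17 to 31) and runs from 70 to 190 mm from the centre. With the pan home it points out of the mouth
- spice_jar_1: glass spice jar with red cap, 45 mm wide, 106 mm high, beside the press; origin under its centre. Bystander
- spice_jar_2: second glass spice jar with red cap, 45 mm wide, 106 mm high, beside the press; origin under its centre. Bystander
- timer: green and white kitchen timer, 65 mm wide, 58 mm high, beyond the pan; origin under its centre. Bystander
- creamer: small steel milk jug, 57x74x65 mm; origin under its centre. Bystander

How it is judged:
On the way, in this order (a step that is already met when the one before it is completed fails the run):
1. the mould pan is in to the back stop, flat under the raised plate (horizontal distance between mould and press_axis below 0.006 m and height (world z) of mould below 0.004 m and angle between mould's own z axis and vertical below 0.06 rad), for 0.2 s.
2. the pointer has been wound down level with the blue marker (z of pointer in the frame of blue_mark between -0.0025 and 0.0025 m), for 0.2 s.
At the end, for the whole second after the job is handed in: the mould pan stands flat on the worktop with its centre within 6 mm of the press axis, the red pointer's tip is within 2.5 mm of the height of the blue marker's middle, and wheel and pan are at rest (all of step 1 and all of step 2 and velocity of joint wheel between -0.05 and 0.05 rad/s and linear speed of mould below 0.02 m/s); the robot touches nothing.
It fails at once if the blue marker is shifted by more than 2 mm (distance of blue_mark from where it was at the start of the episode above 0.002 m).
It fails at once if a bystander (spice jar, timer or milk jug) is moved by more than 25 mm or knocked over (distance of any of spice_jar_1, spice_jar_2, timer, creamer from where it was at the start of the episode above 0.025 m or angle between any of spice_jar_1, spice_jar_2, timer, creamer's own z axis and vertical above 0.6 rad).
It also fails if it takes over 72 s, if anything falls off the work surface, if the arm or the gripper's body presses on something with over 40 N, if the wrist force passes 120 N, or if a joint passes its speed limit or range.

## Robot

A 6-joint arm with a two-finger parallel gripper is mounted at the origin on a cart in front of the work surface, level with it; the furniture and walls round the work are solid. World frame = base frame: x ahead of the robot, y to its left, z up, the work surface at z = 0. Lengths are in m, angles in rad, forces in N, time in s.
With the tool pointing down it reaches from about 0.35 to 0.975 m from the base axis. Payload 17.4 kg.
Tool frame: the origin (TCP) lies at the very end of the fingers, on their centre line; the grasp point (between the pads) lies 19 mm behind it; z points along the fingers, y is the line along which they close (so a half turn about z gives the same grasp; the last joint's range is limited). The gripper opens to 85 mm and grips with 20 to 120 N. Pads are 22 mm wide; open, the fingers measure 114 mm over their backs; the gripper's body (76 mm by 85 mm) begins 54 mm behind the grasp point. The pads swing forward as they close: fully open they stand 13 mm farther back than shut.
Start: joints at [-1.38, 0.116, 1.442, -0, 1.584, -0.038], TCP at [0.153, -0.657, 0.231] pointing down, gripper open.
Joint ranges: [-2.83, 2.83], [-0.83, 2.19], [0.07, 2.5], [-1.14, 4.28], [0.01, 3], [-2.97, 2.97]. Speed limits (rad/s): [1.89, 1.89, 2.22, 3.14, 3.14, 3.14].

## Interface

Orientations are given as a rotation vector (axis times angle).
In Python, from rig import manip gives the robot as it stands. The module is installed in compiled form; this text tells all that it offers.
- The arm moves only by the tool move_arm, never from a script. Its argument "commands" is a list of rows, each an object with "twist": the turn, a rotation vector about the tool's x, y, z in rad, a list of three; "delta_pos": the shift along the tool's x, y, z in cm, a list of three; "gripper": the closure, from -1 (fully open) to 1 (shut). A call has 1 to 20 rows; each row shifts and turns the commanded pose from where the row before left it, along the tool's axes as they then stand; what a row does not reach is not made up. A row lasts 1/10 s, in which the tool goes at most 50 mm and 8.59 degrees, less where a joint would pass 70% of its speed; a pose out of reach is approached as far as the arm can. A call is refused whole if a number of a shift passes 5 or a number of a turn 0.15, either way. A call with a gripper value outside its range is refused whole. The fingers move at their own pace and stop on an object; "newtons" is the grip in N (left out, the last holds). Time passes only in rows, so rows that do not move let the fingers close. It gives the time, the measured TCP pose, the force, the opening and the grip force at its end, in the units of the state.
- manip.read_state(): the state, without advancing time (a new reading comes with each control period).
- manip.grab_frame(name): name is "side" or "top"; returns the picture (384x512x3 uint8, red, green, blue); there is no depth.
- manip.calibration(name): a dict with "mtx" (3x3 intrinsics, pixels), "xyz" and "rotation" of the camera in the world. Camera axes: x right, y up, looking along -z (the intrinsics and any distortion apply to the point x, -y, -z); pixel columns grow to the right and rows downward; lengths in m; the calibration is good to about 2 mm. A picture is of the moment at which its call begins. calibration takes no time and is no camera call.
- manip.finish_job(): hands the job in; it is judged then, once.
The state is a dict: "clock": time; "joints": joint angles; "joint_vel": joint speeds; "tau": joint torques, N m; "ee_pos": TCP position; "orientation": TCP orientation; "ft_force": force on the tool from outside, world axes, zero at the start; "ft_torque": the same for the moment, N m; "finger_gap": finger opening in m; "gripper_force": force on a finger pad.
Only numpy, scipy, OpenCV 4.12 (cv2) and the standard library are available. Lean on these libraries where they do the work, as an engineer would, in place of code of your own. Each camera call takes 0.05 s, during which the arm holds its last target. There are 200 camera calls.

## Working session

There is one attempt and no reset: what is moved stays moved. The work goes in short steps, Python scripts to look and compute and a tool call to move; the robot and the scene stay as the last step left them, time stands still between calls to the robot, and variables do not carry over. Pictures are saved under pics/ and viewed, at most 11 in all, crops included, and the job is handed in when it is done.

Besides the shell and the picture viewer there is one more tool, called as name(argument=value, ...) on one line, values as JSON. move_arm: Moves the arm, as the interface text tells. Its arguments: {"type":"object","properties":{"commands":{"type":"array","items":{"type":"object","properties":{"twist":{"type":"array","items":{"type":"number"}},"delta_pos":{"type":"array","items":{"type":"number"}},"gripper":{"type":"number"}}}},"newtons":{"type":"number"}},"required":["commands"]}

```bash
mkdir -p pics; python3 - <<'E'
from rig import manip
import cv2,numpy as np
np.set_printoptions(precision=4,suppress=True)
for n in("side","top"):
    f=manip.grab_frame(n); np.save(f"pics/{n}0.npy",f); cv2.imwrite(f"pics/{n}0.png",cv2.resize(f[:,:,::-1],(800,600),interpolation=cv2.INTER_CUBIC))
    c=manip.calibration(n); print(n,c)
print(manip.read_state())
E
```

```text
side {'mtx': array([[430.1815,   0.    , 258.6919],
       [  0.    , 430.1815, 194.1671],
       [  0.    ,   0.    ,   1.    ]]), 'xyz': array([ 0.565 , -0.7568,  0.6345]), 'rotation': array([ 1.0469, -0.015 , -0.0468])}
top {'mtx': array([[397.8607,   0.    , 253.0422],
       [  0.    , 397.8607, 190.2981],
       [  0.    ,   0.    ,   1.    ]]), 'xyz': array([0.5143, 0.1533, 0.9564]), 'rotation': array([ 0.0674, -0.068 , -1.566 ])}
{'clock': 0.1, 'joints': array([-1.3798,  0.1164,  1.4422,  0.    ,  1.584 , -0.0378]), 'joint_vel': array([-0.0017, -0.0019, -0.001 ,  0.0004, -0.0001, -0.0015]), 'tau': array([ -0.0002, -73.3668, -63.3791,  -0.0001,   0.0054,   0.    ]), 'ee_pos': array([ 0.153 , -0.6572,  0.2306]), 'orientation': array([-3.12  , -0.3585,  0.0001]), 'ft_force': array([ 0.1071, -0.4075, -0.4452]), 'ft_torque': array([ 0.0058, -0.0167,  0.0074]), 'gripper_force': 0.0, 'finger_gap': 0.08507460593107725}
```

View pics/side0.png

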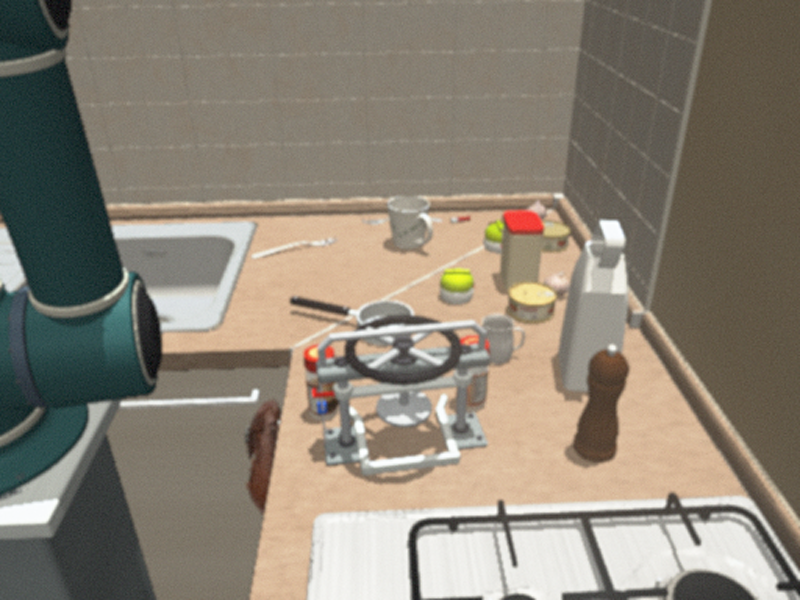

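View pics/top0.png

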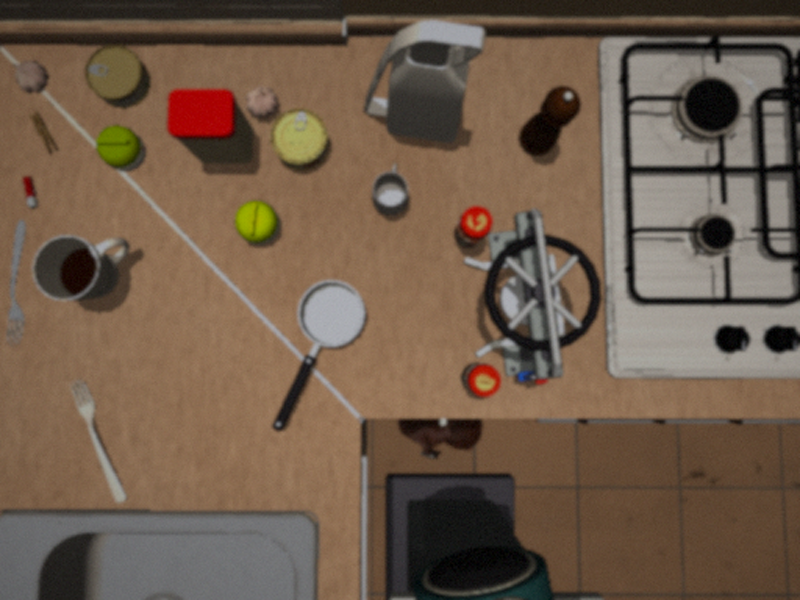

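```bash
cat > h.py <<'E'
from rig import manip
import cv2,numpy as np
from scipy.spatial.transform import Rotation as R
np.set_printoptions(precision=4,suppress=True)
C={n:manip.calibration(n) for n in("side","top")}
def ray(n,uv):
    c=C[n];M=c["mtx"];d=np.array([(uv[0]-M[0,2])/M[0,0],-(uv[1]-M[1,2])/M[1,1],-1.])
    return np.array(c["xyz"]),R.from_rotvec(c["rotation"]).as_matrix()@d
def onz(n,uv,z):
    o,d=ray(n,uv);return o+d*(z-o[2])/d[2]
def proj(n,P):
    c=C[n];p=R.from_rotvec(c["rotation"]).as_matrix().T@(np.array(P,float)-c["xyz"]);M=c["mtx"]
    return np.array([M[0,0]*p[0]/-p[2]+M[0,2],M[1,1]*-p[1]/-p[2]+M[1,2]])
def tri(a,b):
    (o1,d1),(o2,d2)=ray("side",a),ray("top",b)
    A=np.stack([d1,-d2],1);t=np.linalg.lstsq(A,o2-o1,rcond=None)[0]
    p,q=o1+d1*t[0],o2+d2*t[1];return (p+q)/2,np.linalg.norm(p-q)
def masks(f):
    h=cv2.cvtColor(f,cv2.COLOR_RGB2HSV);H,S,V=[h[...,i].astype(int) for i in range(3)]
    return H,S,V
def blobs(m,mn=4):
    n,l,s,c=cv2.connectedComponentsWithStats(m.astype(np.uint8));return [(c[i],s[i]) for i in range(1,n) if s[i,4]>=mn]
def save(f,name,x0,y0,x1,y1,k):
    cv2.imwrite(f"pics/{name}.png",cv2.resize(f[y0:y1,x0:x1,::-1],None,fx=k,fy=k,interpolation=cv2.INTER_CUBIC))
def state():
    s=manip.read_state();print(round(s["clock"],2),s["ee_pos"],s["orientation"],s["ft_force"],s["ft_torque"],s["finger_gap"],s["gripper_force"]);return s
E
python3 - <<'E'
from h import *
s=np.load("pics/side0.npy");t=np.load("pics/top0.npy")
save(t,"t1",170,120,400,285,3.4);save(s,"s1",185,170,345,310,4.2)
for n,f in(("side",s),("top",t)):
    H,S,V=masks(f)
    print(n,"blue",[(c,st) for c,st in blobs((H>100)&(H<130)&(S>120)&(V>60))])
    print(n,"red",[(c,st) for c,st in blobs(((H<8)|(H>172))&(S>170)&(V>110))])
    print(n,"dark",[(c,st) for c,st in blobs(V<55,60)][:12])
E
```

```text
side blue [(array([205.7727, 260.5455]), array([203, 257,   6,   8,  22], dtype=int32))]
side red [(array([334.3358, 141.7011]), array([323, 135,  24,  14, 271], dtype=int32)), (array([210.4211, 225.1053]), array([209, 223,   4,   5,  19], dtype=int32)), (array([197.9259, 230.8148]), array([195, 224,   8,  13,  54], dtype=int32)), (array([205.7027, 251.5135]), array([200, 248,  13,   6,  37], dtype=int32))]
side dark [(array([16.0897, 18.7011]), array([   0,    0,   43,   38, 1104], dtype=int32)), (array([37.4489,  7.4756]), array([ 29,   0,  16,  20, 225], dtype=int32)), (array([ 41.1454, 111.0342]), array([   0,   38,   78,  155, 4937], dtype=int32)), (array([ 13.8754, 157.3377]), array([  0, 127,  28,  64, 305], dtype=int32)), (array([ 95.2549, 213.912 ]), array([ 89, 184,  14,  58, 557], dtype=int32)), (array([ 38.0592, 255.9279]), array([   0,  227,   99,   63, 1249], dtype=int32)), (array([265.349 , 358.4295]), array([263, 333,  13,  51, 149], dtype=int32)), (array([503.0684, 367.0427]), array([492, 347,  20,  33, 117], dtype=int32))]
top blue [(array([335.    , 239.9706]), arr
[... 634 characters left out ...]
ay([274.6541,  33.594 ]), array([263,  28,  24,  13, 266], dtype=int32)), (array([85.5049, 58.549 ]), array([ 69,  42,  26,  26, 204], dtype=int32)), (array([455.0762,  66.926 ]), array([438,  51,  35,  33, 906], dtype=int32)), (array([350.0589,  79.3714]), array([333,  56,  38,  44, 832], dtype=int32)), (array([271.1434,  74.923 ]), array([ 248,   59,   47,   32, 1039], dtype=int32)), (array([143.9562,  92.2815]), array([116,  69,  46,  35, 753], dtype=int32)), (array([198.4133, 103.8267]), array([184,  95,  26,  14,  75], dtype=int32)), (array([250.3194, 133.4861]), array([240, 129,  21,   9,  72], dtype=int32)), (array([456.827 , 148.7676]), array([439, 139,  30,  20, 370], dtype=int32))]
```

View pics/t1.png

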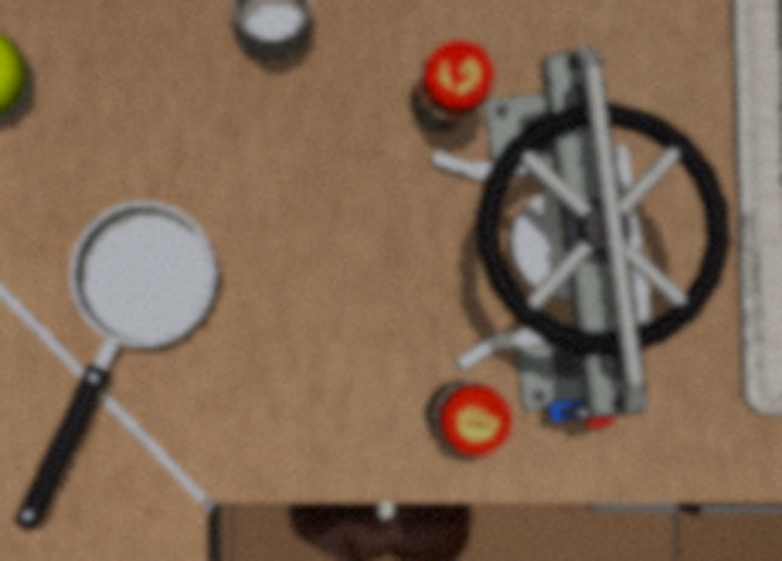

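View pics/s1.png

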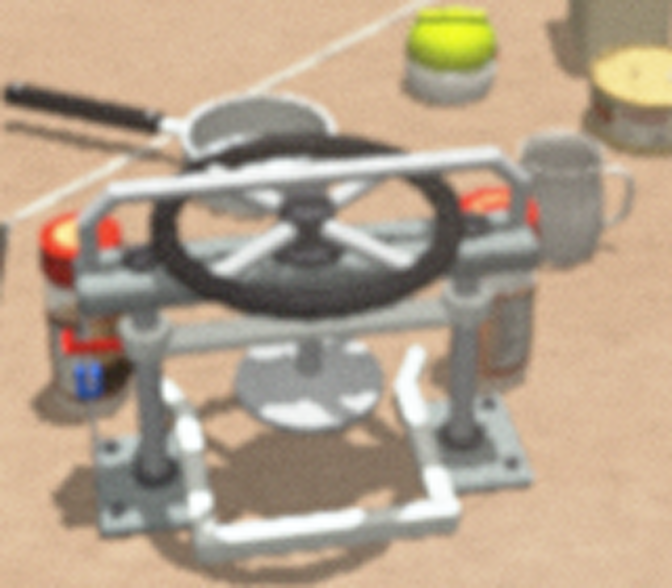

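```bash
cat > m.py <<'E'
from h import *
from scipy.optimize import least_squares
s=np.load("pics/side0.npy");t=np.load("pics/top0.npy")
def circ(P,r=None):
    f=lambda p:np.hypot(P[:,0]-p[0],P[:,1]-p[1])-(p[2] if r is None else r)
    return least_squares(f,[*P.mean(0)[:2],0.06],loss="soft_l1",f_scale=.003).x
for n,f,b in(("top",t,(305,145,390,230)),("side",s,(217,198,300,250))):
    V=masks(f)[2];m=V<70;k=np.zeros_like(m);k[b[1]:b[3],b[0]:b[2]]=1;m&=k
    ys,xs=np.nonzero(m);P=np.array([onz(n,p,.155) for p in zip(xs,ys)])
    c=circ(P)
    for _ in range(4):
        r=np.hypot(P[:,0]-c[0],P[:,1]-c[1]);Q=P[abs(r-.069)<.012];c=circ(Q)
    print(n,"wheel",c,len(Q))
q=lambda x,y,w:(np.array([x,y])/(3.4 if w=="top" else 4.2)+((170,120) if w=="top" else (185,170)))
a,b=onz("top",q(587,55,"top"),.18),onz("top",q(633,400,"top"),.18);print("bow",a,b,"dir",np.degrees(np.arctan2(*(a-b)[1::-1])))
a2,b2=onz("side",q(112,192,"side"),.18),onz("side",q(495,158,"side"),.18);print("bow side",a2,b2,np.degrees(np.arctan2(*(b2-a2)[1::-1])))
for p in((528,155),(677,153),(683,302),(533,303)):print("spoke",onz("top",q(*p,"top"),.155))
H,S,V=masks(t)
m=(S<60)&(V>90);k=np.zeros_like(m);k[178:225,188:237]=1
bl=max(blobs(m&k,30),key=lambda x:x[1][4]);print(bl)
cn=max(cv2.findContours((m&k).astype(np.uint8),0,cv2.CHAIN_APPROX_NONE)[0],key=cv2.contourArea)[:,0]
P=np.array([onz("top",p,.035) for p in cn]);c=circ(P)
for _ in range(3):
    r=np.hypot(P[:,0]-c[0],P[:,1]-c[1]);c=circ(P[abs(r-c[2])<.004])
print("pan",c)
d=(V<60);k[:]=0;k[225:278,172:205]=1
ys,xs=np.nonzero(d&k);P=np.array([onz("top",p,.028) for p in zip(xs,ys)])[:,:2]
u=P-P.mean(0);e=np.linalg.svd(u)[2][0] if len(u)<5000 else 0;e*=np.sign(e@(P.mean(0)-c[:2]))
print("handle mean",P.mean(0),"dir",e,np.degrees(np.arctan2(e[1],e[0])),"from pan",(P.mean(0)-c[:2]),"len",np.linalg.norm(P.mean(0)-c[:2]),np.ptp(u@e))
for nm,p,z in(("jar1",(304.4,141),.106),("jar2",(309.6,242.4),.106)):print(nm,onz("top",p,z))
print("timer",onz("top",(256/1.5625,221/1.5625),.055),"jug",onz("top",(390/1.5625,192/1.5625),.065))
print("blue",tri((205.8,260.5),(335,240)))
print("red",tri((205.7,251.5),(345.7,243.9)))
E
python3 m.py
```

```text
top wheel [ 0.5915 -0.0367  0.0687] 1452
side wheel [ 0.5917 -0.0407  0.069 ] 290
bow [ 0.6898 -0.0241  0.18  ] [ 0.49   -0.0472  0.18  ] dir 6.595064909912979
bow side [ 0.5013 -0.0487  0.18  ] [ 0.6822 -0.0299  0.18  ] 5.914852025840466
spoke [0.6346 0.0064 0.155 ]
spoke [ 0.6361 -0.0827  0.155 ]
spoke [ 0.547  -0.0843  0.155 ]
spoke [0.5461 0.0045 0.155 ]
(array([211.7694, 200.9147]), array([ 190,  179,   44,   46, 1535], dtype=int32))
pan [0.5703 0.249  0.0504]
handle mean [0.4513 0.3027] dir [-0.9078  0.4195] 155.20007016520287 from pan [-0.119   0.0537] len 0.13059941628542124 0.1142418502139554
jar1 [0.6956 0.0421 0.106 ]
jar2 [0.4773 0.0327 0.106 ]
timer [0.7042 0.3585 0.055 ] jug [0.7458 0.1615 0.065 ]
blue (array([ 0.4804, -0.0314,  0.0566]), np.float64(0.0006939533269043623))
red (array([ 0.4785, -0.0467,  0.0921]), np.float64(0.009475654338986915))
```

```bash
cat >> h.py <<'E'
def goto(P,yaw_y=None,Rm=None):
    """print turn about tool z to bring tool y line to angle yaw_y (deg), then the shift in tool axes (cm) after turn"""
    s=manip.read_state();A=R.from_rotvec(s["orientation"]).as_matrix() if Rm is None else Rm
    p=s["ee_pos"]
    cur=np.degrees(np.arctan2(A[1,1],A[0,1]));turn=0
    if yaw_y is not None:
        dw=(yaw_y-cur+90)%180-90; turn=-dw*np.pi/180
    B=A@R.from_rotvec([0,0,turn]).as_matrix()
    print("ytool",cur,"tilt",A[:,2],"turn(tool z, rad)",turn,"shift cm",B.T@(np.array(P)-p)*100,"j",s["joints"]);return B
E
python3 - <<'E'
from h import *
AX=np.array([.5916,-.0385])
for w in((.42,-.30,.23),(.43,.3135,.10)):goto(w,65.3)
o,d=ray("side",(205.7,251.5))
y=np.array([-.11,.994]);
for yp in(-.02,0,.02):
    k=(yp-(o[:2]-AX)@y)/(d[:2]@y);P=o+k*d;print(yp,P,(P[:2]-AX)@[.994,.11])
for z in(.06,.08,.1):
    P=onz("top",(345.7,243.9),z);print(z,P,(P[:2]-AX)@[.994,.11],(P[:2]-AX)@y)
for z in(.05,.06,.07):print("plate",z,proj("side",(*AX,z)),(proj("side",(*AX,z))-(185,170))*4.2)
E
```

```text
ytool -76.89149358159835 tilt [-0.0002  0.001  -1.    ] turn(tool z, rad) 0.6598829222625173 shift cm [  9.3255 -43.6111   0.095 ] j [-1.3798  0.1164  1.4422  0.      1.584  -0.0378]
ytool -76.89149358159835 tilt [-0.0002  0.001  -1.    ] turn(tool z, rad) 0.6598829222625173 shift cm [-15.3944 -99.7545  13.159 ] j [-1.3798  0.1164  1.4422  0.      1.584  -0.0378]
-0.02 [ 0.486  -0.0703  0.1101] -0.10846054722791687
0 [ 0.4837 -0.0504  0.095 ] -0.10854643711416698
0.02 [ 0.4814 -0.0306  0.0798] -0.10863232700041708
0.06 [ 0.4723 -0.0545  0.06  ] -0.12034816682973708 -0.002774944117282392
0.08 [ 0.4732 -0.0499  0.08  ] -0.11890757571133838 0.0017304867021587424
0.1 [ 0.4742 -0.0452  0.1   ] -0.11746698459293974 0.006235917521599853
plate 0.05 [258.4479 263.1107] [308.481  391.0649]
plate 0.06 [258.3997 259.3956] [308.2787 375.4614]
plate 0.07 [258.351  255.6393] [308.0741 359.6853]
```

move_arm(commands=[{"twist":[0,0,0.132]},{"twist":[0,0,0.132]},{"twist":[0,0,0.132]},{"twist":[0,0,0.132]},{"twist":[0,0,0.132]},{"delta_pos":[0.7,-3.1,0]},{"delta_pos":[0.7,-3.1,0]},{"delta_pos":[0.7,-3.1,0]},{"delta_pos":[0.7,-3.1,0]},{"delta_pos":[0.7,-3.1,0]},{"delta_pos":[0.7,-3.1,0]},{"delta_pos":[0.7,-3.1,0]},{"delta_pos":[0.7,-3.1,0]},{"delta_pos":[0.7,-3.1,0]},{"delta_pos":[0.7,-3.1,0]},{"delta_pos":[0.7,-3.1,0]},{"delta_pos":[0.7,-3.1,0]},{"delta_pos":[0.7,-3.1,0]},{"delta_pos":[0.7,-3.1,0]}])

```text
invalid input at $.commands[0]: expected keys twist, delta_pos, gripper
```

move_arm(commands=[{"delta_pos":[-1.3,-2.9,0]},{"delta_pos":[-1.3,-2.9,0]},{"delta_pos":[-1.3,-2.9,0]},{"delta_pos":[-1.3,-2.9,0]},{"delta_pos":[-1.3,-2.9,0]},{"delta_pos":[-1.3,-2.9,0]},{"delta_pos":[-1.3,-2.9,0]},{"delta_pos":[-1.3,-2.9,0]},{"delta_pos":[-1.3,-2.9,0]},{"delta_pos":[-1.3,-2.9,0]},{"delta_pos":[-1.3,-2.9,0]},{"delta_pos":[-1.3,-2.9,0]},{"delta_pos":[-1.3,-2.9,0]},{"delta_pos":[-1.3,-2.9,0]},{"delta_pos":[-1.3,-2.9,0]},{"delta_pos":[-1.3,-2.9,0]},{"delta_pos":[-1.3,-2.9,0]},{"delta_pos":[-1.3,-2.9,0]},{"delta_pos":[-1.3,-2.9,0]},{"delta_pos":[0,0,0]}])

```text
invalid input at $.commands[0]: expected keys twist, delta_pos, gripper
```

```bash
python3 - <<'E'
from h import *
state();goto((.4294,.3135,.008),65.3)
E
```

```text
0.1 [ 0.153  -0.6572  0.2306] [-3.12   -0.3585  0.0001] [ 0.1071 -0.4075 -0.4452] [ 0.0058 -0.0167  0.0074] 0.08507460593107725 0.0
ytool -76.89149358159835 tilt [-0.0002  0.001  -1.    ] turn(tool z, rad) 0.6598829222625173 shift cm [-15.4435 -99.7214  22.3591] j [-1.3798  0.1164  1.4422  0.      1.584  -0.0378]
```

move_arm(commands=[{"twist":[0,0,0.132],"delta_pos":[0,0,0],"gripper":-1},{"twist":[0,0,0.132],"delta_pos":[0,0,0],"gripper":-1},{"twist":[0,0,0.132],"delta_pos":[0,0,0],"gripper":-1},{"twist":[0,0,0.132],"delta_pos":[0,0,0],"gripper":-1},{"twist":[0,0,0.132],"delta_pos":[0,0,0],"gripper":-1},{"twist":[0,0,0],"delta_pos":[0.9,-4.4,0],"gripper":-1},{"twist":[0,0,0],"delta_pos":[0.9,-4.4,0],"gripper":-1},{"twist":[0,0,0],"delta_pos":[0.9,-4.4,0],"gripper":-1},{"twist":[0,0,0],"delta_pos":[0.9,-4.4,0],"gripper":-1},{"twist":[0,0,0],"delta_pos":[0.9,-4.4,0],"gripper":-1},{"twist":[0,0,0],"delta_pos":[0.9,-4.4,0],"gripper":-1},{"twist":[0,0,0],"delta_pos":[0.9,-4.4,0],"gripper":-1},{"twist":[0,0,0],"delta_pos":[0.9,-4.4,0],"gripper":-1},{"twist":[0,0,0],"delta_pos":[0.9,-4.4,0],"gripper":-1},{"twist":[0,0,0],"delta_pos":[0.9,-4.4,0],"gripper":-1}])

```text
clock: 1.6
ee_pos: [0.4194, -0.2936, 0.2312]
orientation: [-3.069, 0.672, 0.0]
ft_force: [1.5, -0.7, 0.3]
finger_gap: 0.0853
gripper_force: 0.0
```

move_arm(commands=[{"twist":[0,0,0],"delta_pos":[-1.9,-4.3,0],"gripper":-1},{"twist":[0,0,0],"delta_pos":[-1.9,-4.3,0],"gripper":-1},{"twist":[0,0,0],"delta_pos":[-1.9,-4.3,0],"gripper":-1},{"twist":[0,0,0],"delta_pos":[-1.9,-4.3,0],"gripper":-1},{"twist":[0,0,0],"delta_pos":[-1.9,-4.3,0],"gripper":-1},{"twist":[0,0,0],"delta_pos":[-1.9,-4.3,0],"gripper":-1},{"twist":[0,0,0],"delta_pos":[-1.9,-4.3,0],"gripper":-1},{"twist":[0,0,0],"delta_pos":[-1.9,-4.3,0],"gripper":-1},{"twist":[0,0,0],"delta_pos":[-1.9,-4.3,0],"gripper":-1},{"twist":[0,0,0],"delta_pos":[-1.9,-4.3,0],"gripper":-1},{"twist":[0,0,0],"delta_pos":[-1.9,-4.3,0],"gripper":-1},{"twist":[0,0,0],"delta_pos":[-1.9,-4.3,0],"gripper":-1},{"twist":[0,0,0],"delta_pos":[-1.9,-4.3,0],"gripper":-1},{"twist":[0,0,0],"delta_pos":[0,0,0],"gripper":-1}])

```text
clock: 3.0
ee_pos: [0.4272, 0.3198, 0.2302]
orientation: [3.07, -0.666, -0.003]
ft_force: [0.4, -1.0, -0.1]
finger_gap: 0.0854
gripper_force: 0.0
```

```bash
python3 - <<'E'
from h import *
state();goto((.4294,.3135,.008),65.3)
E
```

```text
3.0 [0.4272 0.3198 0.2302] [ 3.0697 -0.666  -0.0026] [ 0.3733 -0.9523 -0.0944] [ 0.0003  0.0319 -0.0535] 0.08538709254807066 0.0
ytool -114.48134065344158 tilt [-0.0017 -0.0001 -1.    ] turn(tool z, rad) 0.003816325537703604 shift cm [ 0.4986  0.4561 22.2209] j [ 0.5943 -0.1936  1.7441  0.0009  1.5926  2.5924]
```

move_arm(commands=[{"twist":[0,0,-0.149],"delta_pos":[0,0,0.5],"gripper":-1},{"twist":[0,0,-0.149],"delta_pos":[0,0,0.5],"gripper":-1},{"twist":[0,0,-0.149],"delta_pos":[0,0,0.5],"gripper":-1},{"twist":[0,0,-0.149],"delta_pos":[0,0,0.5],"gripper":-1},{"twist":[0,0,-0.149],"delta_pos":[0,0,0.5],"gripper":-1},{"twist":[0,0,-0.149],"delta_pos":[0,0,0.5],"gripper":-1},{"twist":[0,0,-0.149],"delta_pos":[0,0,0.5],"gripper":-1},{"twist":[0,0,-0.149],"delta_pos":[0,0,0.5],"gripper":-1},{"twist":[0,0,-0.149],"delta_pos":[0,0,0.5],"gripper":-1},{"twist":[0,0,-0.149],"delta_pos":[0,0,0.5],"gripper":-1},{"twist":[0,0,-0.149],"delta_pos":[0,0,0.5],"gripper":-1},{"twist":[0,0,-0.149],"delta_pos":[0,0,0.5],"gripper":-1},{"twist":[0,0,-0.149],"delta_pos":[0,0,0.5],"gripper":-1},{"twist":[0,0,-0.149],"delta_pos":[0,0,0.5],"gripper":-1},{"twist":[0,0,-0.149],"delta_pos":[0,0,0.5],"gripper":-1},{"twist":[0,0,-0.149],"delta_pos":[0,0,0.5],"gripper":-1},{"twist":[0,0,-0.149],"delta_pos":[0,0,0.5],"gripper":-1},{"twist":[0,0,-0.149],"delta_pos":[0,0,0.5],"gripper":-1},{"twist":[0,0,-0.149],"delta_pos":[0,0,0.5],"gripper":-1},{"twist":[0,0,-0.149],"delta_pos":[0,0,0.5],"gripper":-1}])

```text
clock: 5.0
ee_pos: [0.428, 0.3151, 0.1309]
orientation: [-0.909, -3.007, 0.001]
ft_force: [-0.5, 0.8, -0.1]
finger_gap: 0.0855
gripper_force: 0.0
```

move_arm(commands=[{"twist":[0,0,-0.149],"delta_pos":[0,0,0.5],"gripper":-1},{"twist":[0,0,0],"delta_pos":[0,0,0],"gripper":-1}])

```text
clock: 5.2
ee_pos: [0.4277, 0.315, 0.1255]
orientation: [-0.687, -3.065, 0.002]
ft_force: [-0.4, 0.2, 0.1]
finger_gap: 0.0855
gripper_force: 0.0
```

```bash
python3 - <<'E'
from h import *
state();goto((.4294,.3135,.008),65.3)
E
```

```text
5.2 [0.4277 0.315  0.1255] [-0.6874 -3.0646  0.0016] [-0.4063  0.1598  0.0685] [-0.0739 -0.0011  0.0302] 0.08547155209188 0.0
ytool 64.71451096964459 tilt [-0.0011 -0.0008 -1.    ] turn(tool z, rad) -0.010218711314010831 shift cm [-0.2225 -0.0568 11.7497] j [ 0.5869 -0.1508  1.8778 -0.0001  1.416  -0.5426]
```

Descend on the handle and close.

move_arm(commands=[{"twist":[0,0,-0.01],"delta_pos":[-0.2,0,0],"gripper":-1},{"twist":[0,0,0],"delta_pos":[0,0,2],"gripper":-1},{"twist":[0,0,0],"delta_pos":[0,0,2],"gripper":-1},{"twist":[0,0,0],"delta_pos":[0,0,2],"gripper":-1},{"twist":[0,0,0],"delta_pos":[0,0,2],"gripper":-1},{"twist":[0,0,0],"delta_pos":[0,0,2],"gripper":-1},{"twist":[0,0,0],"delta_pos":[0,0,1],"gripper":-1},{"twist":[0,0,0],"delta_pos":[0,0,0.7],"gripper":-1},{"twist":[0,0,0],"delta_pos":[0,0,0],"gripper":-1},{"twist":[0,0,0],"delta_pos":[0,0,0],"gripper":1},{"twist":[0,0,0],"delta_pos":[0,0,0],"gripper":1},{"twist":[0,0,0],"delta_pos":[0,0,0],"gripper":1},{"twist":[0,0,0],"delta_pos":[0,0,0],"gripper":1},{"twist":[0,0,0],"delta_pos":[0,0,0],"gripper":1},{"twist":[0,0,0],"delta_pos":[0,0,0],"gripper":1},{"twist":[0,0,0],"delta_pos":[0,0,0],"gripper":1},{"twist":[0,0,0],"delta_pos":[0,0,0],"gripper":1}], newtons=50)

```text
clock: 6.9
ee_pos: [0.4298, 0.3149, 0.0093]
orientation: [-0.676, -3.068, -0.0]
ft_force: [-0.8, 0.4, 0.7]
finger_gap: 0.0149
gripper_force: 51.9
```

```bash
cat > plan.py <<'E'
from h import *
s=state();A=R.from_rotvec(s["orientation"]).as_matrix()
AX=np.array([.5916,-.0385]);th=np.radians(6.3);ex=np.array([np.cos(th),np.sin(th)]);ey=np.array([-np.sin(th),np.cos(th)])
p=s["ee_pos"][:2];print("tcp in press frame",(p-AX)@ex,(p-AX)@ey)
# after turn: grip to press (0,.155+d)
for d in(.16,.06,0):
    goto((*(AX+ey*(.155+d)),s["ee_pos"][2]),6.3)
E
python3 plan.py
```

```text
6.9 [0.4298 0.3149 0.0093] [-0.6762 -3.0679 -0.    ] [-0.7751  0.3872  0.7265] [-0.0604 -0.0336 -0.0534] 0.014926043679296638 51.896352767944336
tcp in press frame -0.12203020464563767 0.36903584883087576
ytool 65.14175743164694 tilt [-0.  0. -1.] turn(tool z, rad) 1.0269824048420815 shift cm [-5.4036 12.203  -0.0005] j [ 0.5844 -0.039   1.9756  0.0001  1.205  -0.5525]
ytool 65.14175743164694 tilt [-0.  0. -1.] turn(tool z, rad) 1.0269824048420815 shift cm [-15.4036  12.203   -0.0009] j [ 0.5844 -0.039   1.9756  0.0001  1.205  -0.5525]
ytool 65.14175743164694 tilt [-0.  0. -1.] turn(tool z, rad) 1.0269824048420815 shift cm [-21.4036  12.203   -0.0012] j [ 0.5844 -0.039   1.9756  0.0001  1.205  -0.5525]
```

move_arm(commands=[{"twist":[0,0,0],"delta_pos":[-1.7,1.0,0],"gripper":1},{"twist":[0,0,0],"delta_pos":[-1.7,1.0,0],"gripper":1},{"twist":[0,0,0],"delta_pos":[-1.7,1.0,0],"gripper":1},{"twist":[0,0,0.103],"delta_pos":[0,0,0],"gripper":1},{"twist":[0,0,0.103],"delta_pos":[0,0,0],"gripper":1},{"twist":[0,0,0.103],"delta_pos":[0,0,0],"gripper":1},{"twist":[0,0,0.103],"delta_pos":[0,0,0],"gripper":1},{"twist":[0,0,0.103],"delta_pos":[0,0,0],"gripper":1},{"twist":[0,0,0.103],"delta_pos":[0,0,0],"gripper":1},{"twist":[0,0,0.103],"delta_pos":[0,0,0],"gripper":1},{"twist":[0,0,0.103],"delta_pos":[0,0,0],"gripper":1},{"twist":[0,0,0.103],"delta_pos":[0,0,0],"gripper":1},{"twist":[0,0,0.1],"delta_pos":[0,0,0],"gripper":1},{"twist":[0,0,0],"delta_pos":[-1.3,1.5,0],"gripper":1},{"twist":[0,0,0],"delta_pos":[-1.3,1.5,0],"gripper":1},{"twist":[0,0,0],"delta_pos":[-1.3,1.5,0],"gripper":1},{"twist":[0,0,0],"delta_pos":[-1.3,1.5,0],"gripper":1},{"twist":[0,0,0],"delta_pos":[0,0,0],"gripper":1}])

```text
clock: 8.7
ee_pos: [0.5564, 0.2738, 0.0093]
orientation: [2.097, 2.338, 0.0]
ft_force: [0.7, -0.2, 1.0]
finger_gap: 0.015
gripper_force: 51.9
```

```bash
cat >> plan.py <<'E'
def pan():
    t=manip.grab_frame("top");np.save("pics/tl.npy",t);H,S,V=masks(t);return t
E
python3 - <<'E'
from plan import *
t=pan()
save(t,"t2",200,110,400,270,4)
E
```

```text
8.7 [0.5564 0.2738 0.0093] [2.0974 2.3378 0.0004] [ 0.7375 -0.2327  0.9705] [-0.2195 -0.2391  0.1156] 0.015048965300736225 51.87162101268768
tcp in press frame -0.0007537018801545975 0.3142646167433674
ytool 6.20297508226284 tilt [ 0.0008 -0.0004 -1.    ] turn(tool z, rad) -0.0016934042709900617 shift cm [0.0735 0.0754 0.    ] j [ 0.4165  0.1459  1.7825 -0.0007  1.2125  0.3085]
ytool 6.20297508226284 tilt [ 0.0008 -0.0004 -1.    ] turn(tool z, rad) -0.0016934042709900617 shift cm [-9.9265  0.0754  0.0045] j [ 0.4165  0.1459  1.7825 -0.0007  1.2125  0.3085]
ytool 6.20297508226284 tilt [ 0.0008 -0.0004 -1.    ] turn(tool z, rad) -0.0016934042709900617 shift cm [-15.9265   0.0754   0.0072] j [ 0.4165  0.1459  1.7825 -0.0007  1.2125  0.3085]
```

View pics/t2.png

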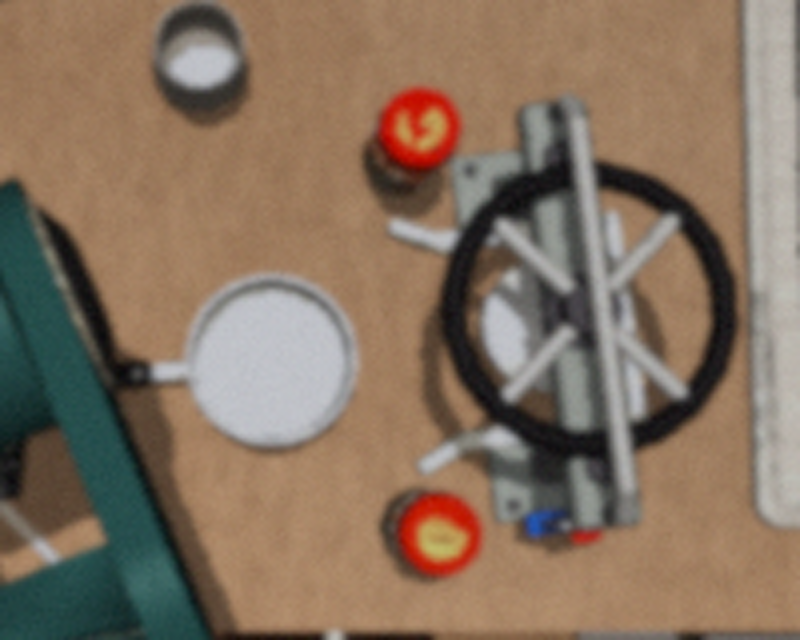

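```bash
python3 - <<'E'
from plan import *
q=lambda x,y:np.array([x,y])/4+(200,110)
f=lambda P:((P[:2]-AX)@ex,(P[:2]-AX)@ey)
P=onz("top",q(271,360),.035);print("pan",P,f(P),"dir",np.degrees(np.arctan2(*(s["ee_pos"][:2]-P[:2])[::-1])))
for p in((392,228),(436,245),(425,467),(470,440)):print("rail",f(onz("top",q(*p),.012)))
for p in((480,172),(512,500)):print("base hole",f(onz("top",q(*p),.004)))
# circle refine of pan
t=np.load("pics/tl.npy");H,S,V=masks(t);m=((S<60)&(V>90));k=np.zeros_like(m);k[176:224,244:292]=1
cn=max(cv2.findContours((m&k).astype(np.uint8),0,cv2.CHAIN_APPROX_NONE)[0],key=cv2.contourArea)[:,0]
c,r=cv2.minEnclosingCircle(cn[cn[:,0]>250]);P=onz("top",c,.035);print(c,r,P,f(P))
E
```

```text
8.75 [0.5554 0.2744 0.0091] [ 2.0975  2.3383 -0.0002] [ 0.4623 -0.5832  0.9827] [-0.2757 -0.1397  0.1699] 0.014863707078176148 51.90565288066864
tcp in press frame -0.0016845814988710947 0.31497821262524744
ytool 6.213826294004691 tilt [ 0.0002 -0.0004 -1.    ] turn(tool z, rad) -0.001504014898263687 shift cm [0.0022 0.1685 0.    ] j [ 0.4179  0.1452  1.7837 -0.0004  1.2127  0.3096]
ytool 6.213826294004691 tilt [ 0.0002 -0.0004 -1.    ] turn(tool z, rad) -0.001504014898263687 shift cm [-9.9978  0.1685  0.0037] j [ 0.4179  0.1452  1.7837 -0.0004  1.2127  0.3096]
ytool 6.213826294004691 tilt [ 0.0002 -0.0004 -1.    ] turn(tool z, rad) -0.001504014898263687 shift cm [-15.9978   0.1685   0.006 ] j [ 0.4179  0.1452  1.7837 -0.0004  1.2127  0.3096]
pan [0.5715 0.1189 0.035 ] (np.float64(-0.002704471537011321), np.float64(0.1586451938389898)) dir 95.92621737738273
rail (np.float64(0.06962261580087024), np.float64(0.07695356422080539))
rail (np.float64(0.056643088289994856), np.float64(0.05196922535748959))
rail (np.float64(-0.07398737346207977), np.float64(0.07405354248534995))
rail (np.float64(-0.061008203553804284), np.float64(0.04569827584587009))
base hole (np.float64(0.09902356194235021), np.float64(0.018959250565547085))
base hole (np.float64(-0.0990490667725532), np.float64(0.023819896289196778))
(267.3271484375, 199.6071014404297) 22.160614013671875 [0.5724 0.1199 0.035 ] (np.float64(-0.0016929880210445197), np.float64(0.15952089701116123))
```

move_arm(commands=[{"twist":[0,0,0],"delta_pos":[-1.5,0,0],"gripper":1},{"twist":[0,0,0],"delta_pos":[-1.5,0,0],"gripper":1},{"twist":[0,0,0],"delta_pos":[-1.5,0,0],"gripper":1},{"twist":[0,0,0],"delta_pos":[-1.5,0,0],"gripper":1},{"twist":[0,0,0],"delta_pos":[-1.5,0,0],"gripper":1},{"twist":[0,0,0],"delta_pos":[-1.5,0,0],"gripper":1},{"twist":[0,0,0],"delta_pos":[-1.5,0,0],"gripper":1},{"twist":[0,0,0],"delta_pos":[-1.5,0,0],"gripper":1},{"twist":[0,0,0],"delta_pos":[-1,0,0],"gripper":1},{"twist":[0,0,0],"delta_pos":[-1,0,0],"gripper":1},{"twist":[0,0,0],"delta_pos":[-0.6,0,0],"gripper":1},{"twist":[0,0,0],"delta_pos":[-0.3,0,0],"gripper":1},{"twist":[0,0,0],"delta_pos":[-0.3,0,0],"gripper":1}])

```text
clock: 10.05
ee_pos: [0.5707, 0.1245, 0.0093]
orientation: [-2.096, -2.34, -0.0]
ft_force: [-1.0, 1.9, 1.6]
finger_gap: 0.0149
gripper_force: 51.9
```

move_arm(commands=[{"twist":[0,0,0],"delta_pos":[-0.2,0,0],"gripper":1},{"twist":[0,0,0],"delta_pos":[-0.2,0,0],"gripper":1},{"twist":[0,0,0],"delta_pos":[-0.2,0,0],"gripper":1}])

```text
clock: 10.35
ee_pos: [0.5714, 0.1186, 0.0093]
orientation: [-2.096, -2.34, -0.0]
ft_force: [0.8, 2.1, 1.2]
finger_gap: 0.0152
gripper_force: 51.9
```

```bash
python3 plan.py
```

```text
10.35 [0.5714 0.1186 0.0093] [-2.0956 -2.3404 -0.    ] [0.8203 2.0987 1.2422] [0.1689 0.0237 0.0467] 0.015209307832425072 51.94076478481293
tcp in press frame -0.002872931792381739 0.15836616806619408
ytool 6.315636455413846 tilt [-0.      0.0001 -1.    ] turn(tool z, rad) 0.00027290763031281135 shift cm [15.6634  0.2873  0.0012] j [0.1609 0.0707 1.8646 0.0001 1.2063 0.0506]
ytool 6.315636455413846 tilt [-0.      0.0001 -1.    ] turn(tool z, rad) 0.00027290763031281135 shift cm [5.6634 0.2873 0.0004] j [0.1609 0.0707 1.8646 0.0001 1.2063 0.0506]
ytool 6.315636455413846 tilt [-0.      0.0001 -1.    ] turn(tool z, rad) 0.00027290763031281135 shift cm [-0.3366  0.2873 -0.    ] j [0.1609 0.0707 1.8646 0.0001 1.2063 0.0506]
```

move_arm(commands=[{"twist":[0,0,0],"delta_pos":[-0.2,0.1,0],"gripper":1},{"twist":[0,0,0],"delta_pos":[-0.1,0,0],"gripper":1}])

```text
clock: 10.55
ee_pos: [0.5727, 0.116, 0.0093]
orientation: [-2.096, -2.34, -0.001]
ft_force: [-1.3, 11.1, 1.4]
finger_gap: 0.0152
gripper_force: 52.0
```

move_arm(commands=[{"twist":[0,0,0],"delta_pos":[-0.1,0,0],"gripper":1},{"twist":[0,0,0],"delta_pos":[-0.1,0,0],"gripper":1}])

```text
clock: 10.75
ee_pos: [0.5727, 0.1159, 0.0094]
orientation: [-2.094, -2.338, -0.005]
ft_force: [-5.4, 28.3, 2.4]
finger_gap: 0.015
gripper_force: 52.0
```

move_arm(commands=[{"twist":[0,0,0],"delta_pos":[-0.1,0,0],"gripper":1},{"twist":[0,0,0],"delta_pos":[-0.1,0,0],"gripper":1}])

```text
clock: 10.95
ee_pos: [0.5727, 0.1158, 0.0095]
orientation: [-2.092, -2.336, -0.008]
ft_force: [-6.1, 46.6, 3.2]
finger_gap: 0.0149
gripper_force: 52.2
```

move_arm(commands=[{"twist":[0,0,0],"delta_pos":[0.4,0,0],"gripper":1},{"twist":[0,0,0],"delta_pos":[0,0,0],"gripper":1},{"twist":[0,0,0],"delta_pos":[0,0,0],"gripper":-1},{"twist":[0,0,0],"delta_pos":[0,0,0],"gripper":-1},{"twist":[0,0,0],"delta_pos":[0,0,0],"gripper":-1},{"twist":[0,0,0],"delta_pos":[0,0,0],"gripper":-1},{"twist":[0,0,0],"delta_pos":[0,0,0],"gripper":-1},{"twist":[0,0,0],"delta_pos":[0,0,0],"gripper":-1}])

```text
clock: 11.75
ee_pos: [0.5727, 0.1156, 0.0093]
orientation: [2.096, 2.34, -0.0]
ft_force: [0.2, 0.1, -0.9]
finger_gap: 0.0856
gripper_force: 0.0
```

```bash
python3 - <<'E'
from plan import *
t=manip.grab_frame("top");sd=manip.grab_frame("side");np.save("pics/t3.npy",t);np.save("pics/s3.npy",sd)
a=cv2.resize(t[110:270,250:400,::-1],None,fx=3.2,fy=3.2,interpolation=2);b=cv2.resize(sd[180:310,185:310,::-1],None,fx=3.2,fy=3.2,interpolation=2)
h=max(a.shape[0],b.shape[0]);w=np.zeros((h,800,3),np.uint8);w[:a.shape[0],:395]=a[:,:395];w[:b.shape[0],400:800]=b[:,:400]
cv2.imwrite("pics/c3.png",w)
for n,f in(("top",t),("side",sd)):
    H,S,V=masks(f);print(n,"blue",blobs((H>100)&(H<130)&(S>120)&(V>60)),"red",blobs(((H<8)|(H>172))&(S>170)&(V>110)))
E
```

```text
11.75 [0.5727 0.1156 0.0093] [ 2.0961  2.3401 -0.    ] [ 0.224   0.0674 -0.926 ] [0.0506 0.0132 0.0104] 0.08558064967480601 0.0
tcp in press frame -0.0018500707505792226 0.15523079069307985
ytool 6.297158966439675 tilt [ 0. -0. -1.] turn(tool z, rad) -4.958538978741057e-05 shift cm [15.9769  0.185  -0.0004] j [ 0.1555  0.0721  1.863  -0.      1.2064  0.0456]
ytool 6.297158966439675 tilt [ 0. -0. -1.] turn(tool z, rad) -4.958538978741057e-05 shift cm [ 5.9769  0.185  -0.0002] j [ 0.1555  0.0721  1.863  -0.      1.2064  0.0456]
ytool 6.297158966439675 tilt [ 0. -0. -1.] turn(tool z, rad) -4.958538978741057e-05 shift cm [-0.0231  0.185   0.    ] j [ 0.1555  0.0721  1.863  -0.      1.2064  0.0456]
top blue [(array([336.7059, 239.2353]), array([334, 238,   7,   5,  17], dtype=int32))] red [(array([127.763 ,  71.5407]), array([ 107,   57,   43,   30, 1228], dtype=int32)), (array([ 16.7308, 119.0769]), array([ 15, 114,   5,  11,  26], dtype=int32)), (array([304.2664, 141.2009]), array([294, 132,  21,  20, 229], dtype=int32)), (array([302.22, 243.24]), array([300, 238,   6,  11,  50], dtype=int32)), (array([345.6667, 243.8333]), array([343, 243,   7,   3,  18], dtype=int32))]
side blue [(array([206.04, 260.4 ]), array([203, 257,   7,   8,  25], dtype=int32))] red [(array([334.3673, 141.8   ]), array([323, 135,  24,  14, 275], dtype=int32)), (array([296. , 217.5]), array([295, 217,   3,   2,   4], dtype=int32)), (array([198.26, 231.16]), array([196, 224,   7,  13,  50], dtype=int32)), (array([210.4, 225.6]), array([209, 224,   4,   4,  15], dtype=int32)), (array([205.6667, 251.5641]), array([200, 248,  13,   6,  39], dtype=int32))]
```

View pics/c3.png

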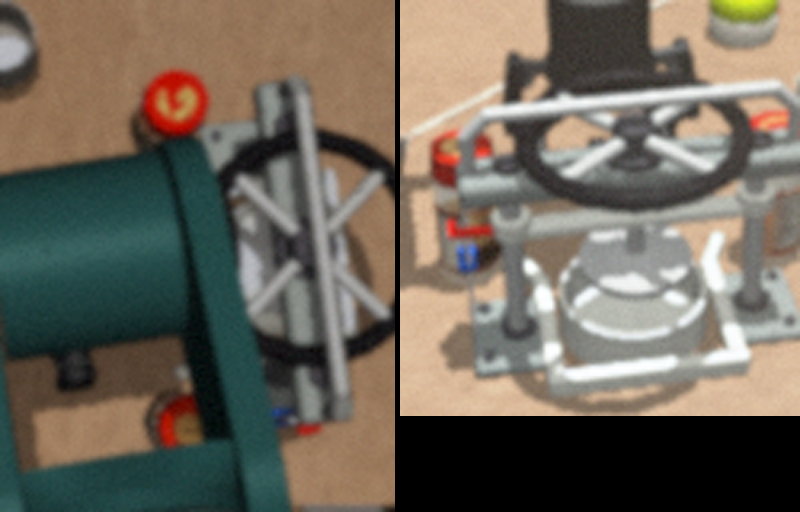

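move_arm(commands=[{"twist":[0,0,0],"delta_pos":[0,0,-2],"gripper":-1},{"twist":[0,0,0],"delta_pos":[0,0,-4],"gripper":-1},{"twist":[0,0,0],"delta_pos":[0,0,-4],"gripper":-1},{"twist":[0,0,0],"delta_pos":[0,0,-4],"gripper":-1},{"twist":[0,0,0.134],"delta_pos":[0,0,-4],"gripper":0.3},{"twist":[0,0,0.134],"delta_pos":[0,0,-2],"gripper":0.3},{"twist":[0,0,0.134],"delta_pos":[0,0,0],"gripper":0.3},{"twist":[0,0,0.134],"delta_pos":[0,0,0],"gripper":0.3},{"twist":[0,0,0.134],"delta_pos":[0,0,0],"gripper":0.3},{"twist":[0,0,0.134],"delta_pos":[0,0,0],"gripper":0.3},{"twist":[0,0,0.134],"delta_pos":[0,0,0],"gripper":0.3},{"twist":[0,0,0.134],"delta_pos":[0,0,0],"gripper":0.3},{"twist":[0,0,0.134],"delta_pos":[0,0,0],"gripper":0.3},{"twist":[0,0,0.138],"delta_pos":[0,0,0],"gripper":0.3},{"twist":[0,0,0],"delta_pos":[0,0,0],"gripper":0.3}])

```text
clock: 13.35
ee_pos: [0.5727, 0.1157, 0.2093]
orientation: [3.098, 0.523, -0.0]
ft_force: [0.0, 0.5, -0.7]
finger_gap: 0.0299
gripper_force: 0.0
```

```bash
cat > g.py <<'E'
from h import *
import sys
AX=np.array([.5916,-.0390]);th=np.radians(6.3);ex=np.array([np.cos(th),np.sin(th)]);ey=np.array([-np.sin(th),np.cos(th)])
def look():
    sd=manip.grab_frame("side");np.save("pics/sl.npy",sd);H,S,V=masks(sd)
    w=lambda m:[(c,st[4]) for c,st in blobs(m,6) if 190<c[0]<220 and 235<c[1]<285]
    print("blue",w((H>100)&(H<130)&(S>120)&(V>60)),"red",w(((H<8)|(H>172))&(S>170)&(V>110)))
def spokes():
    t=manip.grab_frame("top");np.save("pics/tl.npy",t);H,S,V=masks(t)
    A=np.radians(np.arange(0,360,1));b=[]
    for a in A:
        v=[]
        for r in(.035,.042,.049,.055):
            u=proj("top",(*(AX+r*(np.cos(a)*ex+np.sin(a)*ey)),.158));v.append(cv2.getRectSubPix(S.astype(np.float32),(1,1),tuple(map(float,u)))[0,0])
        b.append(np.mean(v))
    print("sat min",[(int(np.degrees(A[i])),round(float(b[i]))) for i in range(360) if b[i]==min(b[(i+k)%360] for k in range(-12,13))])
def grip(phi,r=.069,z=.145):
    p=manip.read_state()["ee_pos"];d=p[:2]-AX
    print("now phi",np.degrees(np.arctan2(d@ey,d@ex)),"r",np.hypot(*d))
    f=np.radians(phi);goto((*(AX+r*(np.cos(f)*ex+np.sin(f)*ey)),z),phi+6.3)
E
python3 - <<'E'
from g import *
state();spokes();look();grip(103)
E
```

```text
13.35 [0.5727 0.1157 0.2093] [ 3.0978  0.5226 -0.0001] [ 0.041   0.4575 -0.6823] [0.0111 0.002  0.0281] 0.02994412834082585 0.0
sat min [(18, 112), (51, 125), (85, 130), (99, 128), (121, 124), (159, 116), (177, 115), (219, 7), (246, 97), (274, 98), (313, 7), (357, 114)]
blue [(array([205.9167, 260.4583]), np.int32(24))] red [(array([205.5789, 251.6053]), np.int32(38))]
now phi 90.65776565869693 r 0.1558126693062653
ytool -70.46116629336129 tilt [ 0.  0. -1.] turn(tool z, rad) 0.004168434545588066 shift cm [-3.3307  8.3211  6.4313] j [ 0.1556 -0.0747  1.6707 -0.      1.5456  1.3854]
```

move_arm(commands=[{"twist":[0,0,0],"delta_pos":[-1.1,2.8,0],"gripper":0.3},{"twist":[0,0,0],"delta_pos":[-1.1,2.8,0],"gripper":0.3},{"twist":[0,0,0],"delta_pos":[-1.1,2.7,0],"gripper":0.3},{"twist":[0,0,0],"delta_pos":[0,0,1.5],"gripper":0.3},{"twist":[0,0,0],"delta_pos":[0,0,1.5],"gripper":0.3},{"twist":[0,0,0],"delta_pos":[0,0,0],"gripper":0.3}])

```text
clock: 14.05
ee_pos: [0.568, 0.0269, 0.1764]
orientation: [-3.096, -0.529, 0.006]
ft_force: [0.4, 0.4, 0.6]
finger_gap: 0.0299
gripper_force: 0.0
```

```bash
python3 - <<'E'
from g import *
state();grip(103)
sd=manip.grab_frame("side");t=manip.grab_frame("top")
a=cv2.resize(t[120:260,290:400,::-1],None,fx=3.6,fy=3.6,interpolation=2);b=cv2.resize(sd[165:280,190:310,::-1],None,fx=3.3,fy=3.3,interpolation=2)
w=np.zeros((510,800,3),np.uint8);w[:a.shape[0],:396]=a[:,:396];w[:b.shape[0],400:796]=b[:,:396]
cv2.imwrite("pics/c4.png",w)
E
```

```text
14.05 [0.568  0.0269 0.1764] [-3.0958 -0.5294  0.0057] [0.4186 0.3853 0.6373] [ 0.0479 -0.0309  0.0077] 0.029904699418643512 0.0
now phi 103.36342409450037 r 0.07001619870670575
ytool -70.59326914478041 tilt [-0.0037  0.0002 -1.    ] turn(tool z, rad) 0.0018628048370515624 shift cm [0.0553 0.1059 3.1413] j [ 0.0024 -0.0936  1.7419  0.0002  1.497   1.2345]
```

View pics/c4.png

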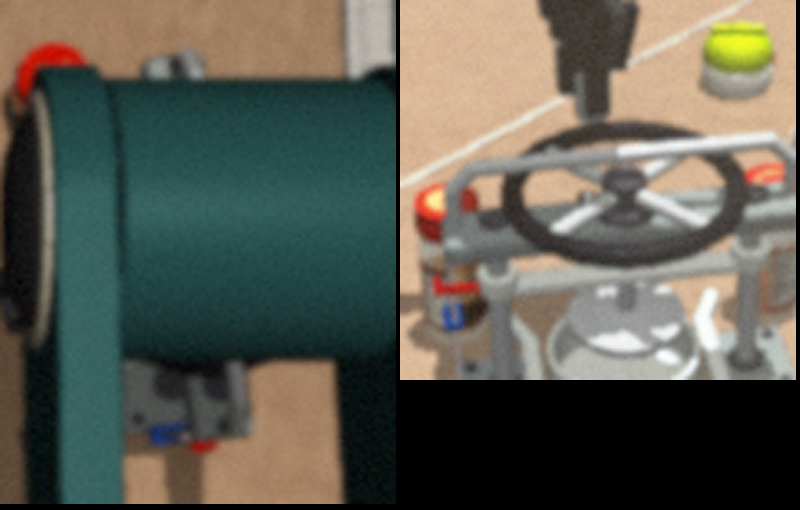

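move_arm(commands=[{"twist":[0,0,0],"delta_pos":[0,0.1,0.8],"gripper":0.3},{"twist":[0,0,0],"delta_pos":[0,0,0.8],"gripper":0.3},{"twist":[0,0,0],"delta_pos":[0,0,0.8],"gripper":0.3},{"twist":[0,0,0],"delta_pos":[0,0,0.7],"gripper":0.3},{"twist":[0,0,0],"delta_pos":[0,0,0],"gripper":0.3}])

```text
clock: 14.65
ee_pos: [0.5689, 0.0255, 0.1469]
orientation: [-3.097, -0.527, 0.003]
ft_force: [0.6, 0.0, 0.1]
finger_gap: 0.0301
gripper_force: 0.0
```

move_arm(commands=[{"twist":[0,0,0],"delta_pos":[0,0,0],"gripper":1},{"twist":[0,0,0],"delta_pos":[0,0,0],"gripper":1},{"twist":[0,0,0],"delta_pos":[0,0,0],"gripper":1},{"twist":[0,0,0],"delta_pos":[0,0,0],"gripper":1}], newtons=30)

```text
clock: 15.05
ee_pos: [0.5691, 0.0264, 0.1485]
orientation: [-3.095, -0.527, 0.0]
ft_force: [-2.6, 8.3, -2.1]
finger_gap: 0.0124
gripper_force: 30.8
```

```bash
python3 - <<'E'
from g import *
state();grip(103);look()
E
```

```text
15.05 [0.5691 0.0264 0.1485] [-3.0952 -0.5271  0.0003] [-2.6411  8.3346 -2.098 ] [1.276  0.4342 0.0142] 0.012361967257131446 30.75977560132742
now phi 102.68835759824168 r 0.06916319150874857
ytool -70.6725543285017 tilt [-0.0005  0.0018 -1.    ] turn(tool z, rad) 0.0004790173330660812 shift cm [-0.0377  0.0169  0.3457] j [ 0.0007 -0.0787  1.7739  0.0018  1.4469  1.2339]
blue [(array([205.6875, 261.625 ]), np.int32(16))] red [(array([206.4857, 251.8286]), np.int32(35))]
```

move_arm(commands=[{"twist":[0,0,0],"delta_pos":[0,0,0],"gripper":0.3},{"twist":[0,0,0],"delta_pos":[0,0,0],"gripper":0.3},{"twist":[0,0,0],"delta_pos":[0,-0.1,0.4],"gripper":0.3},{"twist":[0,0,0],"delta_pos":[0,0,0],"gripper":0.3},{"twist":[0,0,0],"delta_pos":[0,0,0],"gripper":1},{"twist":[0,0,0],"delta_pos":[0,0,0],"gripper":1},{"twist":[0,0,0],"delta_pos":[0,0,0],"gripper":1},{"twist":[0,0,0],"delta_pos":[0,0,0],"gripper":1}], newtons=30)

```text
clock: 15.9
ee_pos: [0.569, 0.0264, 0.1443]
orientation: [-3.097, -0.527, 0.0]
ft_force: [-1.5, 0.3, 0.4]
finger_gap: 0.0132
gripper_force: 28.9
```

```bash
python3 - <<'E'
from g import *
state();grip(103)
E
```

```text
15.9 [0.569  0.0264 0.1443] [-3.0971 -0.5266  0.0002] [-1.4552  0.3331  0.4108] [0.144  0.2087 0.0073] 0.013206655774890302 28.852281477302313
now phi 102.77935208453347 r 0.06924528531906893
ytool -70.70211637812231 tilt [-0.0001  0.0001 -1.    ] turn(tool z, rad) -3.693776645147551e-05 shift cm [-0.0267  0.0245 -0.0699] j [ 0.0016 -0.0768  1.7789  0.0001  1.4395  1.2356]
```

move_arm(commands=[{"twist":[0,0,0.1],"delta_pos":[0.69,0.03,0],"gripper":1},{"twist":[0,0,0.1],"delta_pos":[0.69,0.04,0],"gripper":1},{"twist":[0,0,0.1],"delta_pos":[0.69,0.03,0],"gripper":1},{"twist":[0,0,0.1],"delta_pos":[0.69,0.04,0],"gripper":1},{"twist":[0,0,0.1],"delta_pos":[0.69,0.03,0],"gripper":1},{"twist":[0,0,0.1],"delta_pos":[0.69,0.04,0],"gripper":1}])

```text
clock: 16.5
ee_pos: [0.6099, 0.0277, 0.1443]
orientation: [3.113, -0.419, -0.001]
ft_force: [-4.2, -2.3, 2.3]
finger_gap: 0.0125
gripper_force: 29.4
```

```bash
python3 - <<'E'
from g import *
state();grip(60);look()
E
```

```text
16.5 [0.6099 0.0277 0.1443] [ 3.1131 -0.4187 -0.001 ] [-4.15   -2.2517  2.3265] [-0.4034  0.6537 -0.0551] 0.01246847774031999 29.36651548370719
now phi 68.40642473278201 r 0.06919537335563157
ytool -105.3215549832812 tilt [-0.0007 -0.0003 -1.    ] turn(tool z, rad) 0.14623145173905414 shift cm [ 1.0116 -0.0548 -0.0698] j [ 0.0038  0.0135  1.6908 -0.0003  1.438   1.8421]
blue [(array([205.9167, 260.4583]), np.int32(24))] red [(array([206.9643, 253.7857]), np.int32(28))]
```

move_arm(commands=[{"twist":[0,0,0.1],"delta_pos":[0.69,0.03,0],"gripper":1},{"twist":[0,0,0.1],"delta_pos":[0.69,0.04,0],"gripper":1},{"twist":[0,0,0.1],"delta_pos":[0.69,0.03,0],"gripper":1},{"twist":[0,0,0.1],"delta_pos":[0.69,0.04,0],"gripper":1},{"twist":[0,0,0.1],"delta_pos":[0.69,0.03,0],"gripper":1},{"twist":[0,0,0.1],"delta_pos":[0.69,0.04,0],"gripper":1},{"twist":[0,0,0],"delta_pos":[0,0,0],"gripper":1}])

```text
clock: 17.25
ee_pos: [0.6441, 0.0054, 0.1443]
orientation: [2.851, -1.317, -0.001]
ft_force: [-5.5, -1.1, 3.3]
finger_gap: 0.0128
gripper_force: 30.1
```

```bash
python3 - <<'E'
from g import *
state();grip(60);look()
E
```

```text
17.25 [0.6441 0.0054 0.1443] [ 2.8511 -1.3173 -0.0015] [-5.5188 -1.0953  3.2931] [-0.2509  0.9387 -0.3462] 0.012768514777136345 30.087478822097182
now phi 33.92587575851679 r 0.06874979081965182
ytool -139.5968498008974 tilt [-0.0012 -0.0004 -1.    ] turn(tool z, rad) -0.4519852949200971 shift cm [-3.0218 -0.7247 -0.0661] j [-0.031   0.0862  1.6154 -0.0004  1.4412  2.4054]
blue [(array([206.125 , 261.6875]), np.int32(16))] red [(array([207.    , 255.6364]), np.int32(33))]
```

move_arm(commands=[{"twist":[0,0,0],"delta_pos":[0,0,0],"gripper":0.3},{"twist":[0,0,0],"delta_pos":[0,0,0],"gripper":0.3},{"twist":[0,0,0],"delta_pos":[0,0,-1.6],"gripper":0.3},{"twist":[0,0,0],"delta_pos":[0,0,-1.6],"gripper":0.3},{"twist":[0,0,-0.1],"delta_pos":[-0.69,0.03,0],"gripper":0.3},{"twist":[0,0,-0.1],"delta_pos":[-0.69,0.04,0],"gripper":0.3},{"twist":[0,0,-0.1],"delta_pos":[-0.69,0.03,0],"gripper":0.3},{"twist":[0,0,-0.1],"delta_pos":[-0.69,0.04,0],"gripper":0.3},{"twist":[0,0,-0.1],"delta_pos":[-0.69,0.03,0],"gripper":0.3},{"twist":[0,0,-0.1],"delta_pos":[-0.69,0.04,0],"gripper":0.3},{"twist":[0,0,-0.1],"delta_pos":[-0.69,0.03,0],"gripper":0.3},{"twist":[0,0,-0.1],"delta_pos":[-0.69,0.04,0],"gripper":0.3},{"twist":[0,0,-0.1],"delta_pos":[-0.69,0.03,0],"gripper":0.3},{"twist":[0,0,-0.1],"delta_pos":[-0.69,0.04,0],"gripper":0.3},{"twist":[0,0,-0.1],"delta_pos":[-0.69,0.03,0],"gripper":0.3},{"twist":[0,0,-0.1],"delta_pos":[-0.69,0.04,0],"gripper":0.3},{"twist":[0,0,-0.1],"delta_pos":[-0.69,0.03,0],"gripper":0.3},{"twist":[0,0,-0.1],"delta_pos":[-0.69,0.04,0],"gripper":0.3},{"twist":[0,0,-0.1],"delta_pos":[-0.69,0.03,0],"gripper":0.3},{"twist":[0,0,0],"delta_pos":[0,0,0],"gripper":0.3}])

```text
clock: 19.3
ee_pos: [0.5507, 0.0165, 0.1782]
orientation: [2.982, 0.986, 0.003]
ft_force: [0.7, 0.5, 0.6]
finger_gap: 0.0305
gripper_force: 0.0
```

```bash
python3 - <<'E'
from g import *
state();grip(120,z=.1435);look()
sd=np.load("pics/sl.npy");save(sd,"s5",190,165,310,290,4.6)
a,b=(proj("side",(*(AX+.069*(np.cos(f)*ex+np.sin(f)*ey)),.155)) for f in np.radians([120,150]));print((a-(190,165))*4.6,(b-(190,165))*4.6)
E
```

```text
19.3 [0.5507 0.0165 0.1782] [2.9821 0.9859 0.0032] [0.6873 0.4946 0.5707] [ 0.0094 -0.0306  0.0227] 0.030519198686981518 0.0
now phi 120.0653889614529 r 0.06889861121029914
ytool -53.411102658680015 tilt [ 0.0022 -0.0001 -1.    ] turn(tool z, rad) 0.005042209806291276 shift cm [ 0.002  -0.0148  3.4727] j [-0.0164 -0.138   1.7794 -0.      1.498   0.9158]
blue [(array([205.8   , 261.8667]), np.int32(15))] red [(array([207.0294, 255.6765]), np.int32(34))]
[218.2065 198.3349] [168.3554 232.8894]
```

View pics/s5.png

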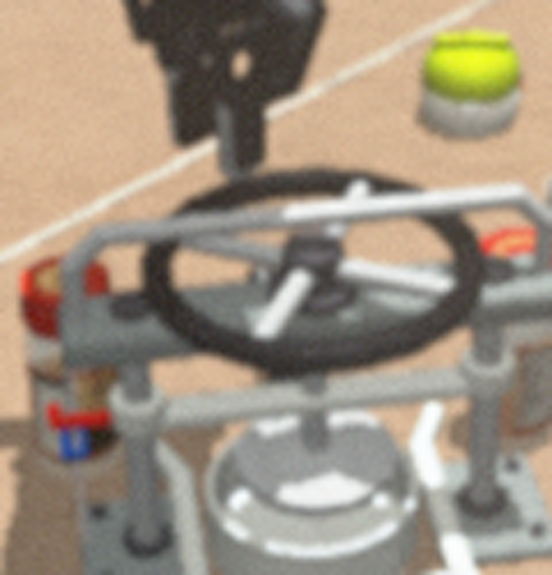

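move_arm(commands=[{"twist":[0,0,0],"delta_pos":[0,0,1.2],"gripper":0.3},{"twist":[0,0,0],"delta_pos":[0,0,1.2],"gripper":0.3},{"twist":[0,0,0],"delta_pos":[0,0,1.0],"gripper":0.3},{"twist":[0,0,0],"delta_pos":[0,0,0],"gripper":0.3},{"twist":[0,0,0],"delta_pos":[0,0,0],"gripper":1},{"twist":[0,0,0],"delta_pos":[0,0,0],"gripper":1},{"twist":[0,0,0],"delta_pos":[0,0,0],"gripper":1},{"twist":[0,0,0],"delta_pos":[0,0,0],"gripper":1}], newtons=30)

```text
clock: 20.15
ee_pos: [0.5507, 0.0168, 0.1422]
orientation: [-2.983, -0.984, -0.0]
ft_force: [0.6, 2.8, -6.0]
finger_gap: 0.0133
gripper_force: 28.9
```

move_arm(commands=[{"twist":[0,0,0.1],"delta_pos":[0.69,0.03,0],"gripper":1},{"twist":[0,0,0.1],"delta_pos":[0.69,0.04,0],"gripper":1},{"twist":[0,0,0.1],"delta_pos":[0.69,0.03,0],"gripper":1},{"twist":[0,0,0.1],"delta_pos":[0.69,0.04,0],"gripper":1},{"twist":[0,0,0.1],"delta_pos":[0.69,0.03,0],"gripper":1},{"twist":[0,0,0.1],"delta_pos":[0.69,0.04,0],"gripper":1},{"twist":[0,0,0.1],"delta_pos":[0.69,0.03,0],"gripper":1},{"twist":[0,0,0.1],"delta_pos":[0.69,0.04,0],"gripper":1}])

```text
clock: 20.95
ee_pos: [0.6032, 0.0293, 0.1422]
orientation: [3.13, -0.263, -0.001]
ft_force: [-0.8, -1.3, -5.1]
finger_gap: 0.013
gripper_force: 28.8
```

```bash
python3 - <<'E'
from g import *
state();grip(120);look()
E
```

```text
20.95 [0.6032 0.0293 0.1422] [ 3.1305 -0.2625 -0.0006] [-0.8057 -1.3437 -5.0828] [-0.1155  0.1173  0.0441] 0.013013333262387489 28.812203407287598
now phi 74.07955741744323 r 0.06926279282252253
ytool -99.58700883330474 tilt [-0.0004 -0.0001 -1.    ] turn(tool z, rad) -0.8008793880328892 shift cm [-4.9758 -2.0817 -0.2748] j [ 0.0063  0.0002  1.7076 -0.0001  1.4342  1.7445]
blue [(array([205.9, 262.7]), np.int32(10))] red [(array([207.2812, 258.0625]), np.int32(32))]
```

move_arm(commands=[{"twist":[0,0,0.1],"delta_pos":[0.69,0.03,0],"gripper":1},{"twist":[0,0,0.1],"delta_pos":[0.69,0.04,0],"gripper":1},{"twist":[0,0,0.1],"delta_pos":[0.69,0.03,0],"gripper":1},{"twist":[0,0,0.1],"delta_pos":[0.69,0.04,0],"gripper":1},{"twist":[0,0,0.1],"delta_pos":[0.69,0.03,0],"gripper":1},{"twist":[0,0,0.1],"delta_pos":[0.69,0.04,0],"gripper":1},{"twist":[0,0,0],"delta_pos":[0,0,0],"gripper":1},{"twist":[0,0,0],"delta_pos":[0,0,0],"gripper":0.3},{"twist":[0,0,0],"delta_pos":[0,0,0],"gripper":0.3},{"twist":[0,0,0],"delta_pos":[0,0,-1.8],"gripper":0.3},{"twist":[0,0,0],"delta_pos":[0,0,-1.8],"gripper":0.3},{"twist":[0,0,-0.1],"delta_pos":[-0.69,0.03,0],"gripper":0.3},{"twist":[0,0,-0.1],"delta_pos":[-0.69,0.04,0],"gripper":0.3},{"twist":[0,0,-0.1],"delta_pos":[-0.69,0.03,0],"gripper":0.3},{"twist":[0,0,-0.1],"delta_pos":[-0.69,0.04,0],"gripper":0.3},{"twist":[0,0,-0.1],"delta_pos":[-0.69,0.03,0],"gripper":0.3},{"twist":[0,0,-0.1],"delta_pos":[-0.69,0.04,0],"gripper":0.3},{"twist":[0,0,-0.1],"delta_pos":[-0.69,0.03,0],"gripper":0.3}])

```text
clock: 22.8
ee_pos: [0.5963, 0.0303, 0.1807]
orientation: [-3.14, 0.091, -0.004]
ft_force: [0.1, -0.0, -0.1]
finger_gap: 0.0296
gripper_force: 0.0
```

```bash
python3 - <<'E'
from g import *
state();grip(112);look();spokes()
sd=np.load("pics/sl.npy");save(sd,"s6",190,235,240,280,11)
t=np.load("pics/tl.npy");H,S,V=masks(t)
w=lambda m:[(c,st) for c,st in blobs(m,3) if 320<c[0]<360 and 225<c[1]<260]
print("top blue",w((H>100)&(H<130)&(S>120)&(V>60)),"red",w(((H<8)|(H>172))&(S>150)&(V>90)))
E
```

```text
22.8 [0.5963 0.0303 0.1807] [-3.1401  0.0913 -0.0037] [ 0.0966 -0.0172 -0.0563] [ 0.007   0.0238 -0.0548] 0.02956637311853942 0.0
now phi 79.83248427307441 r 0.06944194003997597
ytool -93.32906062544174 tilt [ 0.0023  0.0001 -1.    ] turn(tool z, rad) -0.5520312472268556 shift cm [-3.7045 -1.0255  3.5631] j [ 0.008  -0.0367  1.6807  0.      1.4952  1.6369]
blue [] red [(array([207.4571, 259.8857]), np.int32(35))]
sat min [(7, 125), (44, 129), (83, 128), (161, 8), (178, 7), (198, 7), (263, 129), (292, 130), (308, 129), (322, 125)]
top blue [(array([334.8125, 239.9375]), array([332, 238,   9,   6,  32], dtype=int32))] red [(array([343.6471, 243.6471]), array([341, 242,   7,   4,  17], dtype=int32))]
```

View pics/s6.png

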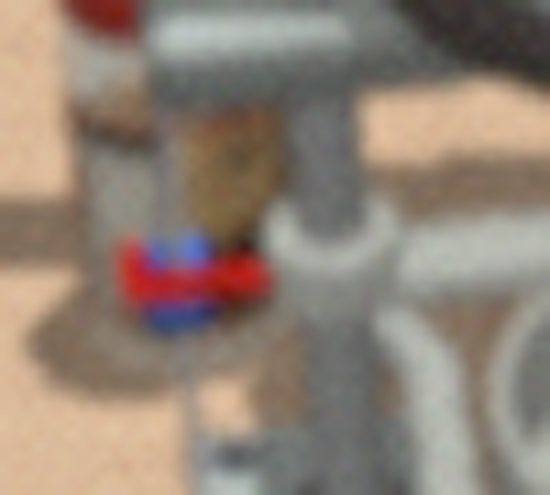

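```bash
python3 - <<'E'
from g import *
from scipy.optimize import fsolve
def sol(su,sv,tu):
    P=fsolve(lambda P:[*(proj("side",P)-(su,sv)),proj("top",P)[0]-tu],[.48,-.04,.07]);d=P[:2]-AX
    return P,d@ex,d@ey
print("red0",sol(205.7,251.57,345.7));print("red now",sol(207.46,259.89,343.65))
print("blue",sol(205.85,260.5,334.9));print("blue box",sol(205.9,260.9,336))
# column/known-geometry checks: back stop, beam ends
for P in((-.112,.018,.14),(-.112,-.018,.14)):
    W=(*(AX+P[0]*ex+P[1]*ey),P[2]);print("beam corner",proj("top",W),proj("side",W),(proj("side",W)-(190,235))*11)
for z in(.055,.06,.065,.07):
  W=(*(AX-.11*ex+.004*ey),z);print(z,proj("side",W),proj("top",W))
t=np.load("pics/tl.npy");s=np.load("pics/sl.npy")
a=cv2.resize(t[215:260,310:365,::-1],None,fx=9,fy=9,interpolation=2);cv2.imwrite("pics/t6.png",a)
E
```

```text
red0 (array([ 0.4833, -0.0472,  0.0923]), np.float64(-0.10851186661804796), np.float64(0.003761565205417986))
red now (array([ 0.4855, -0.0476,  0.0709]), np.float64(-0.10642892103338197), np.float64(0.003062399451747423))
blue (array([ 0.4801, -0.0312,  0.0564]), np.float64(-0.10994784293756091), np.float64(0.019985697015134824))
blue box (array([ 0.4804, -0.0335,  0.0572]), np.float64(-0.10990393121002022), np.float64(0.017651505658449345))
beam corner [344.4295 242.7765] [201.9318 228.6225] [131.2496 -70.1523]
beam corner [361.9597 240.8876] [202.7105 238.9809] [139.816  43.79 ]
0.055 [206.2541 265.796 ] [341.8257 239.5126]
0.06 [206.0844 263.9226] [342.3237 239.5953]
0.065 [205.9138 262.0388] [342.8272 239.6791]
0.07 [205.7422 260.1445] [343.3365 239.7637]
```

View pics/t6.png

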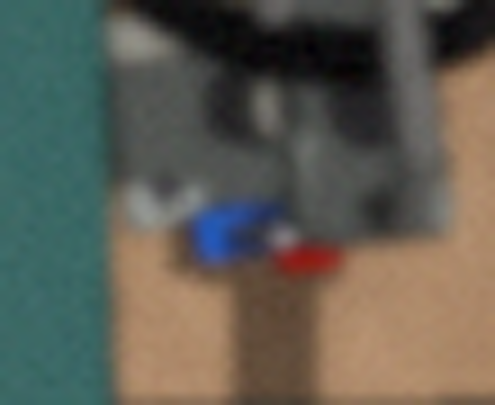

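```bash
python3 - <<'E'
from g import *
from scipy.optimize import fsolve
def sol(su,sv,tu):
    P=fsolve(lambda P:[*(proj("side",P)-(su,sv)),proj("top",P)[0]-tu],[.48,-.04,.07]);d=P[:2]-AX
    return P[2],d@ex,d@ey
def soft(f,col,b):
    f=f.astype(float);R_,G,B=f[...,0],f[...,1],f[...,2]
    w=(R_-np.maximum(G,B)-70) if col=="r" else (B-R_-10)
    w=np.clip(w,0,None)[b[1]:b[3],b[0]:b[2]]
    pu,pv=w.sum(0),w.sum(1);o=[]
    for p,q in((pu,b[0]),(pv,b[1])):
        x=np.arange(len(p));c=(p*x).sum()/p.sum();h=p.max()*.4
        i=np.nonzero(p>h)[0];l,r=i[0],i[-1]
        L=l-(p[l]-h)/(p[l]-(p[l-1] if l else 0));Rr=r+(p[r]-h)/(p[r]-(p[r+1] if r+1<len(p) else 0))
        o+=[c+q,L+q,Rr+q]
    return np.array(o)
ld=lambda n:np.load(f"pics/{n}.npy")
for nm,sd,t in(("0",ld("side0"),ld("top0")),("now",ld("sl"),ld("tl"))):
    tb=soft(t,"b",(327,233,347,250));tr=soft(t,"r",(338,238,356,250))
    sr=soft(sd,"r",(196,245,218,268));print(nm,"top b",tb,"\n top r",tr,"\n side r",sr)
    tip=soft(sd,"r",(196,245,204,268));bar=soft(sd,"r",(207,245,218,268));print(" tip",tip[3:],"bar",bar[3:])
    print(" red z",sol(sr[0],sr[3],tr[0]),sol(sr[0],(sr[4]+sr[5])/2,(tr[1]+tr[2])/2))
    if nm=="0":
        sb=soft(sd,"b",(198,253,214,270));print(" side b",sb);print(" blue z",sol(sb[0],sb[3],tb[0]),sol(sb[0],(sb[4]+sb[5])/2,(tb[1]+tb[2])/2))
E
```

```text
0 top b [334.4866 331.4329 336.7658 239.9153 237.2068 242.8125] 
 top r [345.922  343.39   348.5533 243.8218 242.6493 244.8316] 
 side r [204.5993 199.4726 202.4063 251.3667 250.1813 253.095 ]
 tip [251.0147 248.6593 253.3852] bar [251.6107 250.3737 252.7837]
 red z (np.float64(0.09309026887112247), np.float64(-0.1107016981303482), np.float64(0.0037484539436297773)) (np.float64(0.09257022006044346), np.float64(-0.11075000009239695), np.float64(0.003524565588537575))
 side b [205.6072 202.5939 208.5964 259.9502 256.4203 263.7899]
 blue z (np.float64(0.0570410030392625), np.float64(-0.11036010345819092), np.float64(0.021106645241399026)) (np.float64(0.05608699666421682), np.float64(-0.11039440936207368), np.float64(0.021791189887696023))
now top b [334.4916 331.3868 336.8961 239.8895 237.1551 242.8368] 
 top r [343.7542 341.36   346.28   243.4478 242.4    244.5068] 
 side r [206.836  200.623  212.9783 259.8641 258.6456 261.3394]
 tip [259.7473 258.0909 261.5   ] bar [259.7486 258.4442 261.0764]
 red z (np.float64(0.07118099091564586), np.float64(-0.1077026574742064), np.float64(0.0030487132241686834)) (np.float64(0.07099401344418256), np.float64(-0.10772540445637856), np.float64(0.0028620897271212104))
```

move_arm(commands=[{"twist":[0,0,-0.1],"delta_pos":[-0.69,0.04,0],"gripper":0.3},{"twist":[0,0,-0.1],"delta_pos":[-0.69,0.03,0],"gripper":0.3},{"twist":[0,0,-0.1],"delta_pos":[-0.69,0.04,0],"gripper":0.3},{"twist":[0,0,-0.1],"delta_pos":[-0.69,0.03,0],"gripper":0.3},{"twist":[0,0,-0.1],"delta_pos":[-0.69,0.04,0],"gripper":0.3},{"twist":[0,0,-0.1],"delta_pos":[-0.69,0.03,0],"gripper":0.3},{"twist":[0,0,-0.1],"delta_pos":[-0.69,0.04,0],"gripper":0.3},{"twist":[0,0,-0.1],"delta_pos":[-0.69,0.03,0],"gripper":0.3},{"twist":[0,0,-0.1],"delta_pos":[-0.69,0.04,0],"gripper":0.3},{"twist":[0,0,0],"delta_pos":[0,0,0],"gripper":0.3}])

```text
clock: 23.9
ee_pos: [0.5407, 0.0069, 0.1797]
orientation: [2.871, 1.275, 0.002]
ft_force: [-0.3, 0.4, -0.1]
finger_gap: 0.0297
gripper_force: 0.0
```

```bash
python3 - <<'E'
from g import *
state();grip(131,z=.1445)
E
```

```text
23.9 [0.5407 0.0069 0.1797] [2.8706 1.2745 0.0021] [-0.2977  0.3911 -0.1384] [-0.0588 -0.0008 -0.0162] 0.02974569659865011 0.0
now phi 131.65805298741515 r 0.06856796610562019
ytool -42.11854320720431 tilt [ 0.0015 -0.0002 -1.    ] turn(tool z, rad) 0.010148335492371013 shift cm [ 0.0755 -0.048   3.5197] j [-0.0343 -0.1616  1.798  -0.0001  1.5036  0.7008]
```

move_arm(commands=[{"twist":[0,0,0],"delta_pos":[0,0,1.2],"gripper":0.3},{"twist":[0,0,0],"delta_pos":[0,0,1.2],"gripper":0.3},{"twist":[0,0,0],"delta_pos":[0,0,1.1],"gripper":0.3},{"twist":[0,0,0],"delta_pos":[0,0,0],"gripper":0.3},{"twist":[0,0,0],"delta_pos":[0,0,0],"gripper":1},{"twist":[0,0,0],"delta_pos":[0,0,0],"gripper":1},{"twist":[0,0,0],"delta_pos":[0,0,0],"gripper":1},{"twist":[0,0,0],"delta_pos":[0,0,0],"gripper":1}], newtons=30)

```text
clock: 24.7
ee_pos: [0.5405, 0.0074, 0.1433]
orientation: [-2.871, -1.276, -0.0]
ft_force: [1.6, 1.2, -6.0]
finger_gap: 0.013
gripper_force: 29.0
```

```bash
python3 - <<'E'
from g import *
state();grip(131,z=.1445)
E
```

```text
24.7 [0.5405 0.0074 0.1433] [-2.8705 -1.2763 -0.0002] [ 1.602   1.1809 -5.9896] [ 0.2307 -0.2074  0.0753] 0.012955708941660135 29.00258107110858
now phi 131.47374922581002 r 0.0690140164212218
ytool -42.05831508130427 tilt [ 0.0001  0.0002 -1.    ] turn(tool z, rad) 0.01119951459163237 shift cm [ 0.0571  0.0012 -0.1222] j [-0.0336 -0.1418  1.8403  0.0002  1.4431  0.7004]
```

move_arm(commands=[{"twist":[0,0,0.1],"delta_pos":[0.69,0.03,0],"gripper":1},{"twist":[0,0,0.1],"delta_pos":[0.69,0.04,0],"gripper":1},{"twist":[0,0,0.1],"delta_pos":[0.69,0.03,0],"gripper":1},{"twist":[0,0,0.1],"delta_pos":[0.69,0.04,0],"gripper":1},{"twist":[0,0,0.1],"delta_pos":[0.69,0.03,0],"gripper":1},{"twist":[0,0,0.1],"delta_pos":[0.69,0.04,0],"gripper":1},{"twist":[0,0,0.1],"delta_pos":[0.69,0.03,0],"gripper":1},{"twist":[0,0,0.1],"delta_pos":[0.69,0.04,0],"gripper":1},{"twist":[0,0,0.1],"delta_pos":[0.69,0.03,0],"gripper":1},{"twist":[0,0,0.1],"delta_pos":[0.69,0.04,0],"gripper":1},{"twist":[0,0,0.1],"delta_pos":[0.69,0.03,0],"gripper":1},{"twist":[0,0,0.1],"delta_pos":[0.69,0.04,0],"gripper":1},{"twist":[0,0,0.1],"delta_pos":[0.69,0.03,0],"gripper":1},{"twist":[0,0,0.1],"delta_pos":[0.69,0.04,0],"gripper":1},{"twist":[0,0,0.1],"delta_pos":[0.69,0.03,0],"gripper":1},{"twist":[0,0,0],"delta_pos":[0,0,0],"gripper":1}])

```text
clock: 26.3
ee_pos: [0.6343, 0.0151, 0.1432]
orientation: [2.969, -1.027, -0.002]
ft_force: [-4.7, -0.0, -2.1]
finger_gap: 0.0127
gripper_force: 30.4
```

```bash
python3 - <<'E'
from g import *
state();grip(40);look()
E
```

```text
26.3 [0.6343 0.0151 0.1432] [ 2.9686 -1.0268 -0.0016] [-4.7083 -0.0283 -2.1351] [ 0.0487  0.7132 -0.376 ] 0.012689780008483994 30.390920927748084
now phi 45.370702475834634 r 0.06892343116273678
ytool -128.1614802073613 tilt [-0.0011 -0.0001 -1.    ] turn(tool z, rad) 0.09666540606841857 shift cm [ 0.645  -0.0378 -0.1774] j [-0.0164  0.0662  1.6383 -0.0001  1.4382  2.2204]
blue [(array([203.6667, 258.5   ]), np.int32(6)), (array([207.625, 258.625]), np.int32(8))] red [(array([207.4667, 264.3   ]), np.int32(30))]
```

move_arm(commands=[{"twist":[0,0,0.1],"delta_pos":[0.69,0.04,0],"gripper":1},{"twist":[0,0,0.1],"delta_pos":[0.69,0.03,0],"gripper":1},{"twist":[0,0,0.06],"delta_pos":[0.41,0.01,0],"gripper":1},{"twist":[0,0,0],"delta_pos":[0,0,0],"gripper":1},{"twist":[0,0,0],"delta_pos":[0,0,0],"gripper":0.3},{"twist":[0,0,0],"delta_pos":[0,0,0],"gripper":0.3},{"twist":[0,0,0],"delta_pos":[0,0,-1.5],"gripper":0.3},{"twist":[0,0,0],"delta_pos":[0,0,-2.5],"gripper":0.3},{"twist":[0,0,0],"delta_pos":[0,0,-3],"gripper":0.3},{"twist":[0,0,0],"delta_pos":[0,0,0],"gripper":0.3}])

```text
clock: 27.35
ee_pos: [0.6483, 0.0028, 0.2196]
orientation: [-2.811, 1.397, -0.011]
ft_force: [0.3, -0.6, -0.1]
finger_gap: 0.0299
gripper_force: 0.0
```

```bash
cat > z.py <<'E'
from g import *
from scipy.optimize import fsolve
state();look()
fr=[(manip.grab_frame("side"),manip.grab_frame("top")) for _ in range(3)]
sd=np.mean([a.astype(float) for a,_ in fr],0);t=np.mean([b.astype(float) for _,b in fr],0);np.save("pics/s9.npy",sd);np.save("pics/t9.npy",t)
def cen(f,col,b):
    R_,G,B=f[...,0],f[...,1],f[...,2]
    w=np.clip((R_-np.maximum(G,B)-70) if col=="r" else (B-R_-10),0,None)[b[1]:b[3],b[0]:b[2]]
    y,x=np.mgrid[b[1]:b[3],b[0]:b[2]];return (w*x).sum()/w.sum(),(w*y).sum()/w.sum(),w.sum()
def sol(su,sv,tu):
    P=fsolve(lambda P:[*(proj("side",P)-(su,sv)),proj("top",P)[0]-tu],[.48,-.04,.07]);d=P[:2]-AX
    return P[2],d@ex,d@ey
sr=cen(sd,"r",(196,250,218,275));tr=cen(t,"r",(336,238,356,250));print("red",sr,tr)
if tr[2]>50:print(sol(sr[0],sr[1],tr[0]))
p=sol(sr[0],sr[1],342.0);print("assuming tu=342",p)
E
python3 z.py; python3 -c "
from h import *
save(np.load('pics/s9.npy').astype(np.uint8),'s9',190,240,270,300,9)"
```

```text
27.35 [0.6483 0.0028 0.2196] [-2.8106  1.3965 -0.0107] [ 0.3398 -0.5801 -0.1173] [-0.0135  0.0102 -0.0029] 0.029898955118722065 0.0
blue [(array([207.7273, 259.4545]), np.int32(11)), (array([204.    , 260.2222]), np.int32(9))] red [(array([207.4194, 265.1935]), np.int32(31))]
red (np.float64(206.82123926156095), np.float64(265.1868031438494), np.float64(1823.6666666666665)) (np.float64(nan), np.float64(nan), np.float64(0.0))
assuming tu=342 (np.float64(0.05661049381919472), np.float64(-0.10871361582515604), np.float64(0.0038047596333116405))z.py:9: RuntimeWarning: invalid value encountered in scalar divide
  y,x=np.mgrid[b[1]:b[3],b[0]:b[2]];return (w*x).sum()/w.sum(),(w*y).sum()/w.sum(),w.sum()
```

View pics/s9.png

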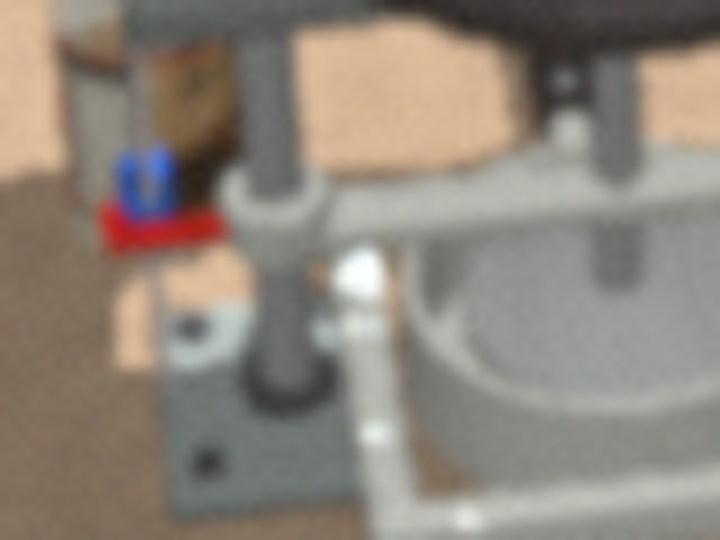

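```bash
python3 -c "
from g import *
goto((.45,.35,.26))"
```

```text
ytool -142.88747854391028 tilt [-0.0013  0.     -1.    ] turn(tool z, rad) 0 shift cm [-39.5624  -5.2697  -4.7262] j [-0.0352  0.061   1.5306 -0.      1.5513  2.4586]
```

move_arm(commands=[{"twist":[0,0,-0.1],"delta_pos":[0,0,-0.4],"gripper":0.3},{"twist":[0,0,-0.1],"delta_pos":[0,0,-0.4],"gripper":0.3},{"twist":[0,0,-0.1],"delta_pos":[0,0,-0.4],"gripper":0.3},{"twist":[0,0,-0.1],"delta_pos":[0,0,-0.4],"gripper":0.3},{"twist":[0,0,-0.1],"delta_pos":[0,0,-0.4],"gripper":0.3},{"twist":[0,0,-0.1],"delta_pos":[0,0,-0.4],"gripper":0.3},{"twist":[0,0,-0.1],"delta_pos":[0,0,-0.4],"gripper":0.3},{"twist":[0,0,-0.1],"delta_pos":[0,0,-0.4],"gripper":0.3},{"twist":[0,0,-0.1],"delta_pos":[0,0,-0.4],"gripper":0.3},{"twist":[0,0,-0.1],"delta_pos":[0,0,-0.4],"gripper":0.3},{"twist":[0,0,0],"delta_pos":[-1.9,-4,0],"gripper":0.3},{"twist":[0,0,0],"delta_pos":[-1.9,-4,0],"gripper":0.3},{"twist":[0,0,0],"delta_pos":[-1.9,-4,0],"gripper":0.3},{"twist":[0,0,0],"delta_pos":[-1.9,-4,0],"gripper":0.3},{"twist":[0,0,0],"delta_pos":[-1.9,-4,0],"gripper":0.3},{"twist":[0,0,0],"delta_pos":[-1.9,-4,0],"gripper":0.3},{"twist":[0,0,0],"delta_pos":[-1.9,-4,0],"gripper":0.3},{"twist":[0,0,0],"delta_pos":[-1.9,-4,0],"gripper":0.3},{"twist":[0,0,0],"delta_pos":[-1.9,-4,0],"gripper":0.3},{"twist":[0,0,0],"delta_pos":[0,0,0],"gripper":0.3}])

```text
clock: 29.7
ee_pos: [0.4463, 0.3519, 0.2528]
orientation: [-3.139, -0.127, 0.002]
ft_force: [0.2, 0.2, 1.2]
finger_gap: 0.0303
gripper_force: 0.0
```

```bash
cat >> z.py <<'E'
tb=cen(t,"b",(327,233,347,250));print("top blue",tb)
A=np.load("pics/side0.npy").astype(float);B=np.load("pics/top0.npy").astype(float)
print("frame0 blue",sol(*cen(A,"b",(198,253,214,270))[:2],cen(B,"b",(327,233,347,250))[0]),"red0",sol(*cen(A,"r",(196,245,218,258))[:2],cen(B,"r",(338,238,356,250))[0]))
# pan check: rim ellipse in top view
f=t.astype(np.uint8);H,S,V=masks(f)
E
python3 z.py
```

```text
29.7 [0.4463 0.3519 0.2528] [-3.1386 -0.1272  0.0019] [0.2161 0.1784 1.1675] [-0.0082 -0.0272 -0.0049] 0.030337029359327302 0.0
blue [(array([207.6, 259.3]), np.int32(10)), (array([203.875, 259.875]), np.int32(8))] red [(array([207.1515, 265.1818]), np.int32(33))]
red (np.float64(206.78659678023214), np.float64(265.1929988768252), np.float64(1780.6666666666665)) (np.float64(341.9551451187335), np.float64(243.3905013192612), np.float64(126.33333333333331))
(np.float64(0.056529097654812274), np.float64(-0.10878677669298452), np.float64(0.003897238954175243))
assuming tu=342 (np.float64(0.056598647983950784), np.float64(-0.10878635064563934), np.float64(0.0038112727583485655))
top blue (np.float64(334.48451537892396), np.float64(239.89609977803613), np.float64(3153.6666666666665))
frame0 blue (np.float64(0.0570410030392625), np.float64(-0.11036010345819092), np.float64(0.021106645241399026)) red0 (np.float64(0.09309026887112247), np.float64(-0.1107016981303482), np.float64(0.0037484539436297773))
```

```bash
python3 - <<'E'
from g import *
from scipy.optimize import fsolve
ld=lambda n:np.load(f"pics/{n}.npy").astype(float)
def prof(f,col,b,ax,fr):
    R_,G,B=f[...,0],f[...,1],f[...,2]
    w=np.clip((R_-np.maximum(G,B)-60) if col=="r" else (B-R_),0,None)[b[1]:b[3],b[0]:b[2]]
    p=w.max(ax);q=b[0] if ax==0 else b[1];h=p.max()*fr;i=np.nonzero(p>h)[0];l,r=i[0],i[-1]
    return l-(p[l]-h)/(p[l]-p[l-1])+q,r+(p[r]-h)/(p[r]-p[r+1])+q
S0=(ld("side0")+ld("s3"))/2;T=ld("t9");S9=ld("s9")
for fr in(.3,.4,.5):
    L,Rr=prof(T,"b",(325,233,349,248),0,fr);t,b=prof(S0,"b",(197,252,215,270),1,fr)
    W=lambda y,z:(*(AX-.110*ex+y*ey),z)
    s=fsolve(lambda q:[proj("top",W(q[0],q[1]-.003))[0]-L,proj("side",W(q[0],q[1]+.003))[1]-t],[.025,.057])
    yf=fsolve(lambda y:proj("side",W(y[0],s[1]-.003))[1]-b,[.01])[0]
    rf=proj("top",W(yf,s[1]+.003))[0]
    print("blue",fr,"LR",L,Rr,"tb",t,b,"-> yb,z",s,"yf",yf,"pred right",rf)
    L,Rr=prof(T,"r",(336,238,352,249),0,fr);t,b=prof(S9,"r",(196,256,214,275),1,fr)
    s=fsolve(lambda q:[proj("top",W(q[0],q[1]))[0]-(L+Rr)/2,proj("side",W(q[0],q[1]))[1]-(t+b)/2],[.005,.057])
    print("red",fr,L,Rr,t,b,s)
E
```

```text
blue 0.3 LR 330.8484126984127 339.9472222222222 tb 255.79263157894738 264.4357142857143 -> yb,z [0.0291 0.0589] yf 0.007328484985473271 pred right 341.0400145599361
red 0.3 339.57894736842104 344.45283018867923 262.536496350365 267.35526315789474 [0.0041 0.0572]
blue 0.4 LR 331.121978021978 338.7942857142857 tb 256.0432 264.1795918367347 -> yb,z [0.0284 0.0588] yf 0.00838755557617089 pred right 340.55284116624625
red 0.4 339.7719298245614 344.24528301886795 262.7153284671533 267.140350877193 [0.0041 0.0572]
blue 0.5 LR 331.3489010989011 337.65384615384613 tb 256.244 263.88461538461536 -> yb,z [0.0279 0.0587] yf 0.009521265810587041 pred right 340.037142430549
red 0.5 339.96491228070175 344.0377358490566 262.8941605839416 266.9303278688525 [0.0041 0.0573]
```

```bash
python3 - <<'E'
from g import *
spokes();grip(104,z=.22);grip(104,z=.144)
E
```

```text
sat min [(26, 8), (58, 4), (75, 6), (95, 6), (144, 3), (184, 3), (236, 7), (277, 100), (296, 99), (331, 7), (356, 4)]
now phi 103.89835514596346 r 0.41205157721160496
ytool -85.6798830701314 tilt [-0.     -0.0001 -1.    ] turn(tool z, rad) -0.27890157365749274 shift cm [-0.073  34.3048  3.3309] j [ 0.6137 -0.122   1.6438 -0.0001  1.6199  2.1091]
now phi 103.89835514596346 r 0.41205157721160496
ytool -85.6798830701314 tilt [-0.     -0.0001 -1.    ] turn(tool z, rad) -0.27890157365749274 shift cm [-0.0727 34.3041 10.9309] j [ 0.6137 -0.122   1.6438 -0.0001  1.6199  2.1091]
```

move_arm(commands=[{"twist":[0,0,-0.14],"delta_pos":[0,0,0],"gripper":0.3},{"twist":[0,0,-0.14],"delta_pos":[0,0,0],"gripper":0.3},{"twist":[0,0,0],"delta_pos":[0,3.8,0.3],"gripper":0.3},{"twist":[0,0,0],"delta_pos":[0,3.8,0.3],"gripper":0.3},{"twist":[0,0,0],"delta_pos":[0,3.8,0.3],"gripper":0.3},{"twist":[0,0,0],"delta_pos":[0,3.8,0.3],"gripper":0.3},{"twist":[0,0,0],"delta_pos":[0,3.8,0.3],"gripper":0.3},{"twist":[0,0,0],"delta_pos":[0,3.8,0.3],"gripper":0.3},{"twist":[0,0,0],"delta_pos":[0,3.8,0.5],"gripper":0.3},{"twist":[0,0,0],"delta_pos":[0,3.8,0.5],"gripper":0.3},{"twist":[0,0,0],"delta_pos":[0,3.8,0.5],"gripper":0.3},{"twist":[0,0,0],"delta_pos":[0,0,2.2],"gripper":0.3},{"twist":[0,0,0],"delta_pos":[0,0,2.2],"gripper":0.3},{"twist":[0,0,0],"delta_pos":[0,0,0],"gripper":0.3}])

```text
clock: 31.5
ee_pos: [0.5672, 0.0271, 0.1734]
orientation: [-3.091, -0.555, 0.007]
ft_force: [0.3, -0.6, -0.2]
finger_gap: 0.03
gripper_force: 0.0
```

```bash
python3 - <<'E'
from g import *
state();grip(103,z=.144)
E
```

```text
31.5 [0.5672 0.0271 0.1734] [-3.0914 -0.555   0.0065] [ 0.2914 -0.6331 -0.177 ] [-0.0585 -0.0084 -0.0082] 0.029980921710882857 0.0
now phi 103.96663853477025 r 0.07047659604967176
ytool -69.64623480504932 tilt [-0.0042 -0.     -1.    ] turn(tool z, rad) 0.01839167219480963 shift cm [0.1306 0.1508 2.9406] j [ 0.0028 -0.0937  1.7469  0.      1.4926  1.2184]
```

move_arm(commands=[{"twist":[0,0,0],"delta_pos":[0,0.1,1],"gripper":0.3},{"twist":[0,0,0],"delta_pos":[0,0,1],"gripper":0.3},{"twist":[0,0,0],"delta_pos":[0,0,0.8],"gripper":0.3},{"twist":[0,0,0],"delta_pos":[0,0,0],"gripper":0.3},{"twist":[0,0,0],"delta_pos":[0,0,0],"gripper":1},{"twist":[0,0,0],"delta_pos":[0,0,0],"gripper":1},{"twist":[0,0,0],"delta_pos":[0,0,0],"gripper":1},{"twist":[0,0,0],"delta_pos":[0,0,0],"gripper":1}], newtons=30)

```text
clock: 32.3
ee_pos: [0.5687, 0.0265, 0.1487]
orientation: [3.09, 0.556, 0.0]
ft_force: [0.2, -4.8, -1.6]
finger_gap: 0.0125
gripper_force: 28.8
```

```bash
python3 - <<'E'
from g import *
state();grip(103,z=.144)
E
```

```text
32.3 [0.5687 0.0265 0.1487] [3.0905 0.5564 0.0001] [ 0.2468 -4.7861 -1.5953] [-0.9231  0.0757 -0.2531] 0.01249234994076417 28.841704688966274
now phi 102.99333631292323 r 0.06936215193531198
ytool -69.58696709717199 tilt [ 0.0003 -0.0014 -1.    ] turn(tool z, rad) 0.01942608883737913 shift cm [-0.0007  0.0356  0.4726] j [ 0.0024 -0.0802  1.7749 -0.0014  1.4466  1.2171]
```

move_arm(commands=[{"twist":[0,0,-0.07],"delta_pos":[-0.48,0.02,0],"gripper":1},{"twist":[0,0,-0.07],"delta_pos":[-0.48,0.02,0],"gripper":1},{"twist":[0,0,0],"delta_pos":[0,0,0],"gripper":1}])

```text
clock: 32.6
ee_pos: [0.5595, 0.0224, 0.1488]
orientation: [3.043, 0.775, -0.0]
ft_force: [-1.5, -5.2, -2.2]
finger_gap: 0.0128
gripper_force: 28.8
```

```bash
python3 - <<'E'
from g import *
state();grip(103,z=.144)
E
```

```text
32.6 [0.5595 0.0224 0.1488] [ 3.0433  0.7752 -0.0005] [-1.4876 -5.2403 -2.1546] [-0.8017  0.4223 -0.2309] 0.01280362643270988 28.838831819593906
now phi 111.26645536156356 r 0.06931065088608597
ytool -61.41772003673498 tilt [-0.     -0.0011 -1.    ] turn(tool z, rad) 0.16200634745087275 shift cm [ 0.9967 -0.0414  0.475 ] j [-0.0049 -0.1009  1.7941 -0.0011  1.4484  1.0672]
```

move_arm(commands=[{"twist":[0,0,0],"delta_pos":[0,0,0],"gripper":0.3},{"twist":[0,0,0],"delta_pos":[0,0,0],"gripper":0.3},{"twist":[0,0,0],"delta_pos":[0,0,-1.5],"gripper":0.3},{"twist":[0,0,0],"delta_pos":[0,0,-3],"gripper":0.3},{"twist":[0,0,0],"delta_pos":[0,0,-4],"gripper":0.3},{"twist":[0,0,0],"delta_pos":[0,-4,0],"gripper":0.3},{"twist":[0,0,0],"delta_pos":[0,-4,0],"gripper":0.3},{"twist":[0,0,0],"delta_pos":[0,-4,0],"gripper":0.3},{"twist":[0,0,0],"delta_pos":[0,-4,0],"gripper":0.3},{"twist":[0,0,0],"delta_pos":[0,-4,0],"gripper":0.3},{"twist":[0,0,0],"delta_pos":[0,-4,0],"gripper":0.3},{"twist":[0,0,0],"delta_pos":[0,-4,0],"gripper":0.3},{"twist":[0,0,0],"delta_pos":[0,-4,0],"gripper":0.3},{"twist":[0,0,0],"delta_pos":[0,0,0],"gripper":0.3}])

```text
clock: 34.0
ee_pos: [0.4054, 0.3076, 0.2348]
orientation: [-3.042, -0.778, -0.001]
ft_force: [-0.3, -0.6, 0.3]
finger_gap: 0.03
gripper_force: 0.0
```

```bash
python3 z.py; python3 - <<'E'
from g import *
t=np.load("pics/t9.npy").astype(np.uint8);s=np.load("pics/s9.npy").astype(np.uint8)
# handle direction/pan: dark handle pixels in top view, and jars
H,S,V=masks(t);m=(V<60);m[:, :200]=0;m[:,305:]=0;m[:170]=0;m[225:]=0
for c,st in blobs(m,30):
    for q in c,:
        P=onz("top",q,.028);d=P[:2]-AX;print("dark",c,st,"press",d@ex,d@ey)
print([ (c,st[4]) for c,st in blobs(((H<8)|(H>172))&(S>170)&(V>110),100)])
E
```

```text
34.0 [0.4054 0.3076 0.2348] [-3.0423 -0.7779 -0.0014] [-0.2898 -0.5869  0.3158] [-0.0166 -0.0064  0.0096] 0.029954488235903014 0.0
blue [(array([207.8, 259. ]), np.int32(10)), (array([203.8571, 259.5714]), np.int32(7))] red [(array([207.3103, 264.6897]), np.int32(29))]
red (np.float64(206.8799780781878), np.float64(264.7044208987943), np.float64(1824.6666666666665)) (np.float64(341.8990610328638), np.float64(243.3333333333333), np.float64(142.0))
(np.float64(0.0575379445891884), np.float64(-0.10850497296869262), np.float64(0.0042154627497864245))
assuming tu=342 (np.float64(0.05769398821462809), np.float64(-0.10850409162947389), np.float64(0.004022165054096114))
top blue (np.float64(334.45791505791505), np.float64(239.89718698290133), np.float64(3021.6666666666665))
frame0 blue (np.float64(0.0570410030392625), np.float64(-0.11036010345819092), np.float64(0.021106645241399026)) red0 (np.float64(0.09309026887112247), np.float64(-0.1107016981303482), np.float64(0.0037484539436297773))
dark [279.2121 199.303 ] [255 195  50  10 264] press -0.003464939326392207 0.13201271852547092
[(array([127.763 ,  71.5407]), np.int32(1228)), (array([304.3172, 141.1762]), np.int32(227)), (array([309.414 , 242.5488]), np.int32(215))]
```

```bash
python3 -c "
from rig import manip
print(manip.finish_job())"
```

```text
the job is handed in; nothing more can be done
None
```

I handed the job in at about 34 s. The pan is against the back stop and the wheel is wound down until the pointer measures within about 1 mm of the blue marker's middle. The arm is clear, the jars and the marker measured where they started, and the timer and jug were not re-measured. No verdict came back.

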